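# Dose the nutrient recipe

## Robot

A 6-joint arm with a two-finger parallel gripper is mounted at the origin on the work surface. World frame = base frame: x ahead of the robot, y to its left, z up, the work surface at z = 0. Lengths are in m, angles in rad, forces in N, time in s.
With the tool pointing down it reaches from about 0.375 to 0.75 m from the base axis. Payload 9 kg.
Tool frame: the origin (TCP) lies on the centre line of the jaws, within the pads' length; the fingertips stand 8 mm ahead of it and the grasp point (between the pads) lies 11 mm behind it; z points along the fingers, y is the line along which they close (so a half turn about z gives the same grasp; the last joint's range is limited). The gripper opens to 85 mm and grips with 20 to 120 N. Pads are 22 mm wide; open, the fingers measure 114 mm over their backs; the gripper's body (76 mm by 85 mm) begins 54 mm behind the grasp point. The pads swing forward as they close: fully open they stand 13 mm farther back than shut.
Start: joints at [1.072, 0.104, 0.097, 1.564, 0, 1.353], TCP at [0.166, 0.577, 0.239] pointing down, gripper open.
Joint ranges: [-2.99, 2.99], [-0.84, 1.86], [-1.1, 1.16], [-1.84, 2.11], [-1.51, 1.56], [-3.14, 3.14]. Speed limits (rad/s): [2.22, 2.22, 2.57, 3.14, 3.14, 3.14].

## Interface

Orientations are given as a rotation vector (axis times angle).
In Python, from plant import arm gives the robot as it stands.
- The arm moves only by the tool step_arm, never from a script. Its argument "increments" is a list of rows, each an object with "offset": the shift along the world's x, y, z each as a share of 200 mm, from -1 to 1, a list of three; "twist": the turn about the world's z as a share of 2 rad, from -1 to 1. A call has 1 to 8 rows; each row is the pose to reach, as a shift and turn from the pose commanded when the call began; what a row does not reach only later rows make up. A row lasts 1/12 s, in which the tool goes at most 41.7 mm and 7.16 degrees, less where a joint would pass 70% of its speed; a pose out of reach is approached as far as the arm can. A call with a number of a shift or a turn outside -1 to 1 is refused whole. A call with a gripper value outside its range is refused whole. "grip" is the closure, from -1 (fully open) to 1 (shut), set as the call begins (left out, the last holds). The fingers move at their own pace and stop on an object; "force" is the grip in N (left out, the last holds). Time passes only in rows, so rows that repeat a pose let the fingers close. It gives the time, the measured TCP pose, the force, the opening and the grip force at its end, in the units of the state.
- arm.get_obs(): the state, without advancing time (a new reading comes with each control period).
- arm.snapshot(name): name is "scene" or "top" or "wrist"; returns a dict with "image" (420x560x3 uint8, red, green, blue), "intrinsics" (3x3 intrinsics, pixels), "T" (4x4, takes a point from camera to world coordinates); the wrist camera has in their place "hand_eye" (4x4, takes a point from camera to tool coordinates, whose origin is the TCP and whose axes are the flange's). Camera axes: x right, y up, looking along -z (the intrinsics and any distortion apply to the point x, -y, -z); pixel columns grow to the right and rows downward; lengths in m; the calibration is good to about 2 mm. A picture is of the moment at which its call begins: read the wrist's pose just before it. There is no depth.
- arm.finish_job(): hands the job in; it is judged then, once.
The state is a dict: "t": time; "joint_pos": joint angles; "dq": joint speeds; "joint_torque": joint torques, N m; "eef_pos": TCP position; "eef_rot": TCP orientation; "contact_force": force on the tool from outside, world axes, zero at the start; "wrist_torque": the same for the moment, N m; "grip_width": finger opening in m; "grip_force": force on a finger pad.
Only numpy, scipy, OpenCV 4.12 (cv2) and the standard library are available. Lean on these libraries where they do the work, as an engineer would, in place of code of your own. Each camera call takes 0.05 s, during which the arm holds its last target. There are 200 camera calls.

## Task

First stand every tipped orange-capped bottle upright with its whole base on the bamboo lane, beside the blue-capped ones, which must be left standing on it too. Then set the doser's feed lever to the orange mark and, leaving it there, press the keys right down one at a time in the order white, green, blue, yellow and white again (never the red purge key), and last pull the lever back to its closed stop, fully towards the robot. Leave the jug, the pen and the tape measure where they are.

Things in the scene. Friction and masses are not known exactly. Their poses are not given: they have to be found in the camera images.
- tipped1: white square bottle, ORANGE cap and labels, found lying on its side on the worktop (2 or 3 of the three are there). Body 56 x 56 mm, 64 mm high; neck 24 mm diameter; round cap 30 mm diameter from 77 to 104 mm (the top) above the base. 0.13 to 0.25 kg, centre of mass about 34 mm above the base. Origin: centre of the base; own z axis runs from base to cap
- tipped2: white square bottle, ORANGE cap and labels, found lying on its side on the worktop (2 or 3 of the three are there). Body 56 x 56 mm, 64 mm high; neck 24 mm diameter; round cap 30 mm diameter from 77 to 104 mm (the top) above the base. 0.13 to 0.25 kg, centre of mass about 34 mm above the base. Origin: centre of the base; own z axis runs from base to cap
- tipped3: white square bottle, ORANGE cap and labels, found lying on its side on the worktop (2 or 3 of the three are there). Body 56 x 56 mm, 64 mm high; neck 24 mm diameter; round cap 30 mm diameter from 77 to 104 mm (the top) above the base. 0.13 to 0.25 kg, centre of mass about 34 mm above the base. Origin: centre of the base; own z axis runs from base to cap
- stand1: the same bottle with BLUE cap and labels, 56 x 56 x 104 mm, already standing on the lane; must still stand on the lane at the end. Origin: centre of the base; z from base to cap
- stand2: the same bottle with BLUE cap and labels, 56 x 56 x 104 mm, already standing on the lane; must still stand on the lane at the end. Origin: centre of the base; z from base to cap
- lane: the bottle lane: fixed flat bamboo board, 120 mm (its x, away from the robot) x 500 mm (its y, to the left) x 6 mm thick, no rim, dark lines along its long edges. Origin: centre of its underside (on the worktop); bottles stand on top, 6 mm higher
- doser: the dosing unit: fixed grey box 160 mm (x) x 320 mm (y) x 45 mm high; keypad on its top at its -y (right) part, feed lever at its +y (left) part. Origin: centre of its underside; x away from the robot at yaw 0
- feed (a joint): feed lever, rad: 10 mm steel rod, 26 mm black ball centred 75 mm from the pivot, turns about the doser's y. 0 = closed stop, leaning 0.7 from upright to the doser's -x (the robot); grows as the ball moves to +x; upright at 0.7; ORANGE mark at 1.0 (0.3 past upright, away from the robot); 1.4 = far stop. Stays where left (about 1 N at the ball)
- feed_pivot (a point): pivot of the feed lever, 67 mm above the doser's underside
- feed_tip (a point): centre of the lever's black ball, as it now stands; about 25 mm free on both sides of it in the doser's y. A white half-round dial plate, 50 mm high over the doser, stands 39 mm to its left with black lines for the two stops and the orange one
- feed_mark (a point): where the ball's centre is when the lever is at the orange mark
- key_white_top (a point): centre of the top of the white key, 67 mm above the worktop when up: round spring key of 26 mm diameter that stands 10 mm proud of a grey collar of 42 mm diameter, travel 6 mm straight down, 5 N when fully down, springs back. Keys are at least 50 mm apart; which colour sits where varies
- key_white (a joint): how far the white key is pressed, m: 0 up, 0.006 fully down
- key_green_top (a point): centre of the top of the green key, 67 mm above the worktop when up: round spring key of 26 mm diameter that stands 10 mm proud of a grey collar of 42 mm diameter, travel 6 mm straight down, 5 N when fully down, springs back. Keys are at least 50 mm apart; which colour sits where varies
- key_green (a joint): how far the green key is pressed, m: 0 up, 0.006 fully down
- key_blue_top (a point): centre of the top of the blue key, 67 mm above the worktop when up: round spring key of 26 mm diameter that stands 10 mm proud of a grey collar of 42 mm diameter, travel 6 mm straight down, 5 N when fully down, springs back. Keys are at least 50 mm apart; which colour sits where varies
- key_blue (a joint): how far the blue key is pressed, m: 0 up, 0.006 fully down
- key_yellow_top (a point): centre of the top of the yellow key, 67 mm above the worktop when up: round spring key of 26 mm diameter that stands 10 mm proud of a grey collar of 42 mm diameter, travel 6 mm straight down, 5 N when fully down, springs back. Keys are at least 50 mm apart; which colour sits where varies
- key_yellow (a joint): how far the yellow key is pressed, m: 0 up, 0.006 fully down
- key_red_top (a point): centre of the top of the red key, 67 mm above the worktop when up: round spring key of 26 mm diameter that stands 10 mm proud of a grey collar of 42 mm diameter, travel 6 mm straight down, 5 N when fully down, springs back. Keys are at least 50 mm apart; which colour sits where varies
- key_red (a joint): how far the red key is pressed, m: 0 up, 0.006 fully down
- jug: bystander: glass measuring mug, 84 mm wide, 100 mm high. Origin: centre of the base
- ph_pen: bystander: white and orange meter pen lying flat, 30 x 165 x 21 mm. Origin: underside
- tape: bystander: yellow tape measure, 70 x 40 x 60 mm. Origin: centre of the underside
Not all that is in view belongs to the job. What is shaped like the tipped3 but pink is not meant. What is shaped like the tipped1 but pink is not meant.

How it is judged:
By the outcome, as a careful person would: the job done as asked, in the order asked, and still so for the second after the job is handed in, with the robot touching nothing.
Of tipped1, tipped2, tipped3 only 2 to 3 are there at a start; the rules pass over those that are not, and their reading is None.
At some moment in a run one of tipped1, tipped2, tipped3 may be knocked a few centimetres aside while the robot is not near it.
Once in a run the grip may slacken for a moment while it holds something.
It also fails if it takes over 210 s, if anything falls off the work surface, if the arm or the gripper's body presses on something with over 40 N, if the wrist force passes 120 N, or if a joint passes its speed limit or range.

## Working session

There is one attempt and no reset: what is moved stays moved. The work goes in short steps, Python scripts to look and compute and a tool call to move; the robot and the scene stay as the last step left them, time stands still between calls to the robot, and variables do not carry over. Pictures are saved under pics/ and viewed, at most 14 in all, crops included, and the job is handed in when it is done.

Besides the shell and the picture viewer there is one more tool, called after "Call:" as name(argument=value, ...) on one line, values as JSON. step_arm: Moves the arm, as the interface text tells. Its arguments: {"type":"object","properties":{"increments":{"type":"array"},"grip":{"type":"number"},"force":{"type":"number"}},"required":["increments"]}

```bash
ls; mkdir -p pics
cat > h.py <<'E'
import numpy as np, cv2
from scipy.spatial.transform import Rotation as R
from plant import arm
def snap(n,f):
    o=arm.get_obs(); s=arm.snapshot(n)
    T=s.get("T")
    if T is None:
        W=np.eye(4); W[:3,:3]=R.from_rotvec(o["eef_rot"]).as_matrix(); W[:3,3]=o["eef_pos"]; T=W@np.array(s["hand_eye"])
    np.savez(f"pics/{f}.npz",K=s["intrinsics"],T=T); cv2.imwrite(f"pics/{f}.png",np.array(s["image"])[:,:,::-1])
def ray(f,u,v):
    d=np.load(f"pics/{f}.npz"); K,T=d["K"],d["T"]
    p=np.linalg.inv(K)@[u,v,1]; r=T[:3,:3]@[p[0],-p[1],-p[2]]
    return T[:3,3],r/np.linalg.norm(r)
def onz(f,u,v,z):
    o,r=ray(f,u,v); return o+r*(z-o[2])/r[2]
def proj(f,P):
    d=np.load(f"pics/{f}.npz"); p=np.linalg.inv(d["T"])@np.append(P,1)
    q=d["K"]@[p[0],-p[1],-p[2]]; return q[:2]/q[2]
E
python3 - <<'E'
from h import *
for n in("scene","top"):
    s=arm.snapshot(n); print({k:(np.array(v).shape) for k,v in s.items()}); snap(n,n+"0"); d=np.load(f"pics/{n}0.npz"); print(d["K"],d["T"].round(3))
snap("wrist","w0")
o=arm.get_obs(); print(o["t"],o["eef_pos"],o["eef_rot"],o["grip_width"])
E
```

```text
pics
{'image': (420, 560, 3), 'intrinsics': (3, 3), 'T': (4, 4)}
[[395.84733537   0.         275.69608332]
 [  0.         395.84733537 197.91651971]
 [  0.           0.           1.        ]] [[ 0.045 -0.822  0.567  1.318]
 [ 0.999  0.028 -0.039 -0.014]
 [ 0.016  0.568  0.823  1.12 ]
 [ 0.     0.     0.     1.   ]]
{'image': (420, 560, 3), 'intrinsics': (3, 3), 'T': (4, 4)}
[[384.34922191   0.         277.38926908]
 [  0.         384.34922191 208.69193469]
 [  0.           0.           1.        ]] [[ 0.18   0.963 -0.199  0.436]
 [-0.984  0.176 -0.036 -0.003]
 [ 0.     0.202  0.979  1.011]
 [ 0.     0.     0.     1.   ]]
0.25 [0.16620064 0.57637523 0.23892503] [-4.39635449e-01 -3.11047064e+00  9.23859248e-04] 0.08498339949925313
```

```bash
ls -la .
```

```text
total 16
drwxr-xr-x  3 agent agent 4096 Nov 30 07:26 .
drwxr-xr-x 23 root  root  4096 Nov 30 07:26 ..
-rw-r--r--  1 agent agent  786 Nov 30 07:26 h.py
drwxr-xr-x  2 agent agent 4096 Nov 30 07:26 pics
```

View pics/top0.png

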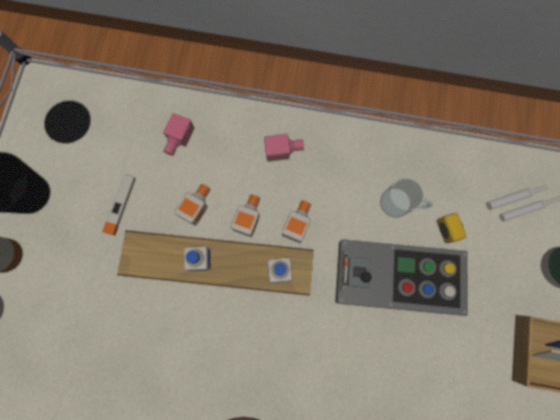

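View pics/scene0.png

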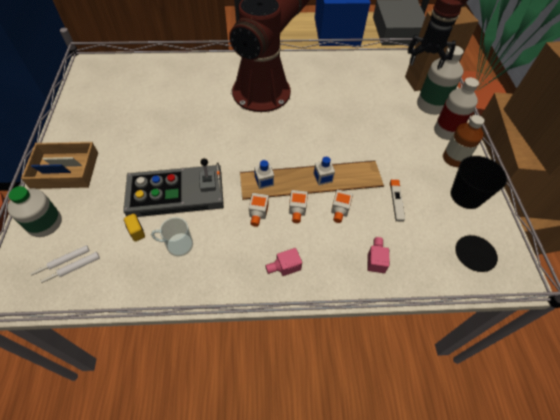

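The top view shows the orange tipped bottles at about (195,205), (247,215) and (298,222). The lookalikes I'm leaving alone are the pink bottles at (177,130) and (280,146), and the pen's orange end at (110,228). The blue-capped bottles stand at (195,258) and (280,270). The keys are green (428,267), yellow (449,268), red (407,287), blue (428,289) and white (448,291). The green square at (406,264) is a display. The lever ball is at (365,276).

```bash
cat > m.py <<'E'
from h import *
def blobs(f,lo,hi,amin=25):
    h=cv2.cvtColor(cv2.imread(f"pics/{f}.png"),cv2.COLOR_BGR2HSV)
    m=cv2.inRange(h,np.array(lo),np.array(hi)); n,_,st,c=cv2.connectedComponentsWithStats(m)
    return [(c[i].round(1),st[i][4],st[i][:4]) for i in range(1,n) if st[i][4]>=amin]
def orange(f,amin=25):
    b=[x for x in blobs(f,(4,150,90),(16,255,255),amin)]
    return b
def bottles(f,amin=25):
    "pairs label (z=.056) with cap (z~.034) -> cap centre, angle"
    b=orange(f,amin); out=[]
    for i,(c,a,_) in enumerate(b):
        for j,(c2,a2,_) in enumerate(b):
            if i==j: continue
            L=onz(f,*c,.056)[:2]; C=onz(f,*c2,.034)[:2]; d=np.linalg.norm(L-C)
            if .04<d<.075 and a>a2: out.append((L.round(4),C.round(4),round(d,4),round(np.degrees(np.arctan2(*(C-L)[::-1])),1)))
    return out
E
python3 - <<'E'
from m import *
for f in("top0","scene0"):
    print(f)
    for x in orange(f,10): print(x)
    for x in bottles(f,10): print(x)
f="top0"
for n,p in dict(s1=(193,256),s2=(280,268)).items(): print(n,onz(f,*p,.11).round(3))
for p in [(126,232),(313,246),(310,293),(119,277)]: print("lane",onz(f,*p,.006).round(3))
for n,p in dict(g=(428,267),y=(449,268),r=(407,287),b=(428,289),w=(448,291)).items(): print(n,onz(f,*p,.067).round(4))
for p in [(341,241),(467,249),(466,313),(337,303)]: print("doser",onz(f,*p,.045).round(3))
for p in [(426,212),(385,200),(430,205)]: print("jug",onz(f,*p,.1).round(3))
# ball two-view
a=ray("top0",365,277); b=ray("scene0",205,161)
A=np.c_[a[1],-b[1]]; s=np.linalg.lstsq(A,b[0]-a[0],rcond=None)[0]; print("ball",a[0]+a[1]*s[0],b[0]+b[1]*s[1])
im=cv2.imread("pics/top0.png"); im2=cv2.imread("pics/scene0.png")
A=cv2.resize(im[225:325,330:475],None,fx=4,fy=4,interpolation=3); B=cv2.resize(im[170:300,110:320],None,fx=2.76,fy=2.76,interpolation=3)
cv2.imwrite("pics/c1.png",A);cv2.imwrite("pics/c2.png",B)
E
```

```text
top0
(array([131.2,  47.3]), np.int32(7594), array([  0,  10, 310,  76], dtype=int32))
(array([ 2.3, 58.9]), np.int32(107), array([ 0, 48,  8, 26], dtype=int32))
(array([312.5,  66.1]), np.int32(22), array([309,  63,   8,   9], dtype=int32))
(array([266.9,  67.2]), np.int32(11), array([266,  65,   3,   5], dtype=int32))
(array([331.6,  74.7]), np.int32(106), array([320,  65,  22,  22], dtype=int32))
(array([332.7,  67.4]), np.int32(15), array([331,  65,   5,   6], dtype=int32))
(array([346.9,  72.9]), np.int32(36), array([342,  67,  10,  15], dtype=int32))
(array([ 5.3, 85.8]), np.int32(88), array([ 0, 71, 10, 28], dtype=int32))
(array([359.4,  73.6]), np.int32(55), array([349,  70,  20,  10], dtype=int32))
(array([261.5,  77.1]), np.int32(29), array([258,  73,  10,  10], dtype=int32))
(array([381.9,  80.5]), np.int32(182), array([363,  73,  39,  22], dtype=int32))
(array([283.9,  78.5]), np.int32(11), array([281,  77,   6,   5], dtype=int32))
(array([402.2,  78.9]), np.int32(12), array([399,  77,   6,   6], dtype=int32))
(array([405.5,  84. ]), np.int32(19), array([403,  78,   5,  1
[... 10952 characters left out ...]
np.float64(0.0697), np.float64(-21.5))
(array([0.8546, 0.8209]), array([0.9074, 0.8307]), np.float64(0.0538), np.float64(10.5))
s1 [0.473 0.204 0.11 ]
s2 [ 0.482 -0.001  0.11 ]
lane [0.507 0.415 0.006]
lane [ 0.559 -0.075  0.006]
lane [ 0.439 -0.087  0.006]
lane [0.39  0.403 0.006]
g [ 0.5515 -0.3543  0.067 ]
y [ 0.5583 -0.4048  0.067 ]
r [ 0.4949 -0.3095  0.067 ]
b [ 0.4992 -0.3597  0.067 ]
w [ 0.5032 -0.4074  0.067 ]
doser [ 0.579 -0.14   0.045]
doser [ 0.616 -0.454  0.045]
doser [ 0.46  -0.465  0.045]
doser [ 0.427 -0.153  0.045]
jug [ 0.678 -0.324  0.1  ]
jug [ 0.69  -0.223  0.1  ]
jug [ 0.697 -0.332  0.1  ]
ball [ 0.49492628 -0.19012728  0.14448055] [ 0.49503659 -0.18754708  0.14392982]
```

View pics/c1.png

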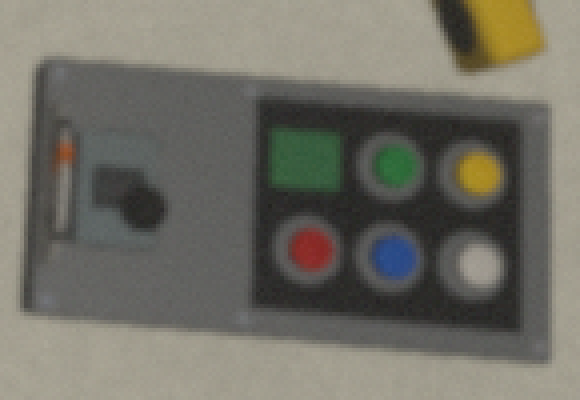

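View pics/c2.png

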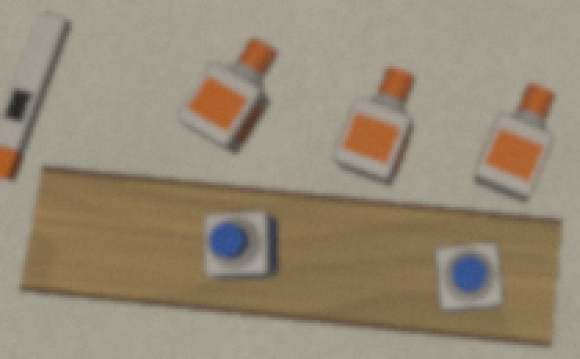

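The crops confirm the choice. Three orange bottles lie with caps pointing away (+x), the keys are laid out as read above, and the lever stands near upright. I'm moving above tipped1's cap.

Call:
step_arm(increments=[{"offset": [0.8, -0.57, 0], "twist": 0}, {"offset": [0.8, -0.57, 0], "twist": 0}, {"offset": [0.8, -0.57, 0], "twist": 0}, {"offset": [0.8, -0.57, 0], "twist": 0}, {"offset": [0.8, -0.57, 0], "twist": 0}, {"offset": [0.8, -0.57, 0], "twist": 0}], grip=-1, force=20)

```text
t: 0.75
eef_pos: [0.3304, 0.4596, 0.2391]
eef_rot: [0.447, 3.108, -0.001]
contact_force: [-0.4, 0.4, 0.7]
grip_width: 0.0857
grip_force: 0.0
```

Call:
step_arm(increments=[{"offset": [0.8, -0.57, 0], "twist": 0}, {"offset": [0.8, -0.57, 0], "twist": 0}, {"offset": [0.8, -0.57, 0], "twist": 0}, {"offset": [0.8, -0.57, 0], "twist": 0}, {"offset": [0.8, -0.57, 0], "twist": 0}, {"offset": [0.8, -0.57, 0], "twist": 0}])

```text
t: 1.25
eef_pos: [0.4902, 0.3451, 0.2385]
eef_rot: [0.447, 3.109, -0.002]
contact_force: [-0.6, 0.8, -1.1]
grip_width: 0.0856
grip_force: 0.0
```

Call:
step_arm(increments=[{"offset": [0.6, -0.57, -0.3], "twist": -0.03}, {"offset": [0.6, -0.57, -0.3], "twist": -0.03}, {"offset": [0.6, -0.57, -0.3], "twist": -0.03}, {"offset": [0.6, -0.57, -0.3], "twist": -0.03}, {"offset": [0.6, -0.57, -0.3], "twist": -0.03}, {"offset": [0.6, -0.57, -0.3], "twist": -0.03}])

```text
t: 1.75
eef_pos: [0.6069, 0.2324, 0.177]
eef_rot: [-0.537, -3.093, 0.002]
contact_force: [0.8, -0.1, 0.6]
grip_width: 0.0854
grip_force: 0.0
```

```bash
cat > st.py <<'E'
from h import *
def st():
    o=arm.get_obs(); M=R.from_rotvec(o["eef_rot"]).as_matrix()
    print("t",round(o["t"],2),"pos",np.round(o["eef_pos"],4),"yaw_y",round(np.degrees(np.arctan2(M[1,1],M[0,1])),1),"tilt",M[:,2].round(3),"F",np.round(o["contact_force"],1),"w",round(o["grip_width"],4),"gf",np.round(o["grip_force"],1))
if __name__=="__main__":
    st()
E
python3 - <<'E'
from st import *; st()
from m import *
snap("wrist","w1"); snap("top","t1"); 
for f in("t1",):
    for x in bottles(f,50): print(x) if x[0][0]<.8 else 0
for x in bottles("w1",200): print(x)
E
```

```text
t 1.75 pos [0.6069 0.2324 0.177 ] yaw_y 70.3 tilt [-0.003 -0.001 -1.   ] F [ 0.8 -0.1  0.6] w 0.0854 gf 0.0
(array([0.5875, 0.1095]), array([0.6469, 0.0992]), np.float64(0.0603), np.float64(-9.9))
(array([ 0.5958, -0.021 ]), array([ 0.6545, -0.0341]), np.float64(0.0601), np.float64(-12.6))
(array([0.592 , 0.2562]), array([0.6502, 0.2359]), np.float64(0.0617), np.float64(-19.3))
```

View pics/w1.png

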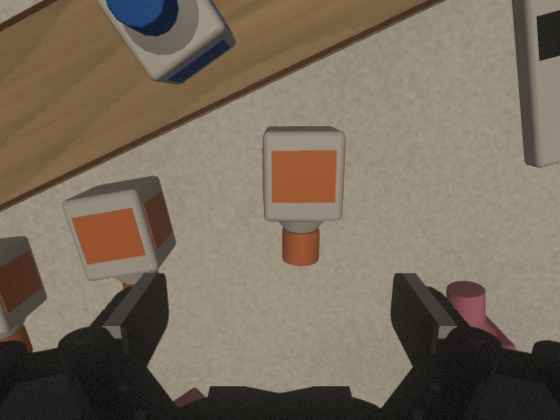

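The wrist view shows tipped1 with its label at (303,177) and cap at (300,245), aligned with the jaws. The blue bottle is at the top and a pink one is at the right. I'll descend and grip the cap.

Call:
step_arm(increments=[{"offset": [0.205, 0.015, -0.3]}, {"offset": [0.205, 0.015, -0.3]}, {"offset": [0.205, 0.015, -0.5]}, {"offset": [0.205, 0.015, -0.65]}, {"offset": [0.205, 0.015, -0.75]}, {"offset": [0.205, 0.015, -0.8]}, {"offset": [0.205, 0.015, -0.8]}, {"offset": [0.205, 0.015, -0.8]}])

```text
$.increments[0]: bad value
```

Call:
step_arm(increments=[{"offset": [0, 0, 0]}, {"offset": [0, 0, 0]}, {"offset": [0, 0, 0]}, {"offset": [0, 0, 0]}, {"offset": [0, 0, 0]}, {"offset": [0, 0, 0]}, {"offset": [0, 0, 0]}, {"offset": [0, 0, 0]}], grip=1, force=20)

```text
$.increments[0]: bad value
```

Every row needs a twist.

Call:
step_arm(increments=[{"offset": [0.205, 0.015, -0.3], "twist": 0}, {"offset": [0.205, 0.015, -0.3], "twist": 0}, {"offset": [0.205, 0.015, -0.5], "twist": 0}, {"offset": [0.205, 0.015, -0.65], "twist": 0}, {"offset": [0.205, 0.015, -0.75], "twist": 0}, {"offset": [0.205, 0.015, -0.8], "twist": 0}, {"offset": [0.205, 0.015, -0.8], "twist": 0}, {"offset": [0.205, 0.015, -0.8], "twist": 0}])

```text
t: 2.52
eef_pos: [0.6473, 0.2387, 0.0209]
eef_rot: [0.531, 3.095, 0.001]
contact_force: [0.4, -0.7, 1.1]
grip_width: 0.0855
grip_force: 0.0
```

Call:
step_arm(increments=[{"offset": [0, 0, 0], "twist": 0}, {"offset": [0, 0, 0], "twist": 0}, {"offset": [0, 0, 0], "twist": 0}, {"offset": [0, 0, 0], "twist": 0}, {"offset": [0, 0, 0], "twist": 0}, {"offset": [0, 0, 0], "twist": 0}, {"offset": [0, 0, 0], "twist": 0}, {"offset": [0, 0, 0], "twist": 0}], grip=1, force=20)

```text
t: 3.18
eef_pos: [0.6479, 0.2375, 0.02]
eef_rot: [0.533, 3.095, 0.0]
contact_force: [0.3, -0.6, 4.6]
grip_width: 0.0292
grip_force: 20.7
```

```bash
python3 st.py
```

```text
t 3.18 pos [0.6479 0.2375 0.02  ] yaw_y 70.5 tilt [ 0.001  0.    -1.   ] F [ 0.3 -0.6  4.6] w 0.0292 gf 20.7
```

Call:
step_arm(increments=[{"offset": [-0.027, 0.01, 0.072], "twist": 0}, {"offset": [-0.065, 0.023, 0.139], "twist": 0}, {"offset": [-0.113, 0.04, 0.197], "twist": 0}, {"offset": [-0.169, 0.06, 0.247], "twist": 0}, {"offset": [-0.232, 0.083, 0.287], "twist": 0}, {"offset": [-0.3, 0.107, 0.314], "twist": 0}, {"offset": [-0.371, 0.133, 0.33], "twist": 0}, {"offset": [-0.442, 0.158, 0.335], "twist": 0}])

```text
t: 3.85
eef_pos: [0.5578, 0.2695, 0.0874]
eef_rot: [0.533, 3.096, 0.001]
contact_force: [0.0, -0.1, -1.6]
grip_width: 0.029
grip_force: 20.5
```

Call:
step_arm(increments=[{"offset": [0, 0, 0], "twist": 0}, {"offset": [0, 0, 0], "twist": 0}])

```text
t: 4.02
eef_pos: [0.5581, 0.2695, 0.0868]
eef_rot: [-0.531, -3.096, -0.0]
contact_force: [0.6, -0.6, -1.0]
grip_width: 0.0292
grip_force: 20.5
```

Run:
```python
from st import *; st()
snap("scene","s2"); snap("wrist","w2"); snap("top","t2")
a=cv2.imread("pics/s2.png")[130:260,230:410]; b=cv2.imread("pics/w2.png"); 
a=cv2.resize(a,(540,390),interpolation=3); b=cv2.resize(b,(260,195))
c=np.zeros((390,800,3),np.uint8); c[:,:540]=a; c[:195,540:]=b; cv2.imwrite("pics/c3.png",c)
```

```text
t 4.02 pos [0.5581 0.2695 0.0868] yaw_y 70.5 tilt [-0.  0. -1.] F [ 0.6 -0.6 -1. ] w 0.0292 gf 20.5
```

View pics/c3.png

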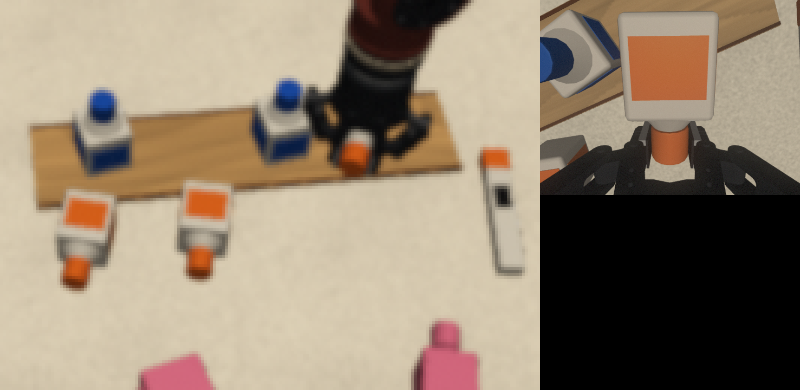

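The grip held the bottle rigidly level: cap in the jaws with the body still horizontal, at (355,150) in the scene crop. I'll set it back down and regrip only the end of the cap. A shorter contact should let the bottle swing.

Call:
step_arm(increments=[{"offset": [0.2, -0.07, -0.05], "twist": 0}, {"offset": [0.4, -0.14, -0.1], "twist": 0}, {"offset": [0.442, -0.158, -0.2], "twist": 0}, {"offset": [0.442, -0.158, -0.28], "twist": 0}, {"offset": [0.442, -0.158, -0.32], "twist": 0}, {"offset": [0.442, -0.158, -0.335], "twist": 0}, {"offset": [0.442, -0.158, -0.335], "twist": 0}])

```text
t: 4.75
eef_pos: [0.6474, 0.2369, 0.0195]
eef_rot: [-0.534, -3.096, 0.001]
contact_force: [-0.5, 0.8, -0.3]
grip_width: 0.029
grip_force: 20.7
```

Call:
step_arm(increments=[{"offset": [0, 0, 0], "twist": 0}, {"offset": [0, 0, 0], "twist": 0}, {"offset": [0, 0, 0], "twist": 0}, {"offset": [0.08, -0.028, 0], "twist": 0}, {"offset": [0.08, -0.028, 0], "twist": 0}, {"offset": [0.08, -0.028, 0], "twist": 0}], grip=-0.1)

```text
t: 5.25
eef_pos: [0.6636, 0.2319, 0.0196]
eef_rot: [0.533, 3.096, 0.001]
contact_force: [0.1, -0.1, -0.2]
grip_width: 0.0473
grip_force: 0.0
```

Run:
```python
from st import *; st()
from m import *
snap("wrist","w3"); snap("scene","s3")
for f in("w3","s3"):
    for x in bottles(f,20 if f=="s3" else 200): print(x) if x[0][0]<.8 else 0
for x in orange("w3",200): print(x)
```

```text
t 5.25 pos [0.6636 0.2319 0.0196] yaw_y 70.5 tilt [ 0.001  0.    -1.   ] F [ 0.1 -0.1 -0.2] w 0.0473 gf 0.0
(array([0.5918, 0.2572]), array([0.651 , 0.2369]), np.float64(0.0626), np.float64(-18.9))
(array([0.5867, 0.1099]), array([0.6473, 0.0994]), np.float64(0.0615), np.float64(-9.8))
(array([ 0.5945, -0.021 ]), array([ 0.6547, -0.0339]), np.float64(0.0616), np.float64(-12.1))
(array([274.9,  80.4]), np.int32(27607), array([180,   4, 189, 156], dtype=int32))
(array([277.8, 274.3]), np.int32(5762), array([237, 233,  82,  83], dtype=int32))
```

Call:
step_arm(increments=[{"offset": [0, 0, 0], "twist": 0}, {"offset": [0, 0, 0], "twist": 0}, {"offset": [0, 0, 0], "twist": 0}, {"offset": [0, 0, 0], "twist": 0}, {"offset": [0, 0, 0], "twist": 0}], grip=1, force=20)

```text
t: 5.77
eef_pos: [0.663, 0.2321, 0.0193]
eef_rot: [-0.532, -3.096, -0.0]
contact_force: [-1.5, -0.3, 0.9]
grip_width: 0.0286
grip_force: 19.7
```

Call:
step_arm(increments=[{"offset": [0, 0, 0.08], "twist": 0}, {"offset": [-0.03, 0.01, 0.16], "twist": 0}, {"offset": [-0.06, 0.02, 0.24], "twist": 0}, {"offset": [-0.1, 0.035, 0.3], "twist": 0}, {"offset": [-0.15, 0.05, 0.36], "twist": 0}, {"offset": [-0.2, 0.07, 0.4], "twist": 0}, {"offset": [-0.2, 0.07, 0.4], "twist": 0}, {"offset": [-0.2, 0.07, 0.4], "twist": 0}])

```text
t: 6.43
eef_pos: [0.6235, 0.2462, 0.1001]
eef_rot: [0.531, 3.095, 0.001]
contact_force: [0.2, -0.9, -1.8]
grip_width: 0.0292
grip_force: 20.3
```

Run:
```python
from st import *; st()
from m import *
snap("wrist","w4"); snap("scene","s4")
for x in orange("w4",200): print(x)
a=cv2.imread("pics/s4.png")[130:260,230:410]; b=cv2.imread("pics/w4.png"); 
a=cv2.resize(a,(540,390),interpolation=3); b=cv2.resize(b,(260,195))
c=np.zeros((390,800,3),np.uint8); c[:,:540]=a; c[:195,540:]=b; cv2.imwrite("pics/c4.png",c)
```

```text
t 6.43 pos [0.6235 0.2462 0.1001] yaw_y 70.5 tilt [ 0.002  0.    -1.   ] F [ 0.2 -0.9 -1.8] w 0.0292 gf 20.3
(array([278.4,  90.4]), np.int32(9138), array([217,  51, 124,  78], dtype=int32))
(array([279.2, 262.9]), np.int32(6196), array([240, 219,  80,  86], dtype=int32))
(array([ 22.2, 265.7]), np.int32(2985), array([  0, 228,  56,  72], dtype=int32))
(array([ 64.7, 336.1]), np.int32(1320), array([ 38, 312,  55,  49], dtype=int32))
```

View pics/c4.png

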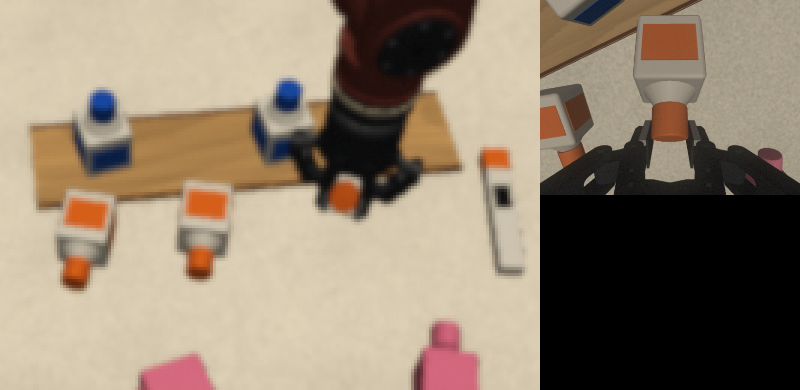

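The bottle has swung to about 40° with the cap up. I'll turn it square to the lane and hook its lower base edge against the lane's 6 mm side to finish the rotation.

Call:
step_arm(increments=[{"offset": [-0.04, 0.08, 0.02], "twist": 0.055}, {"offset": [-0.08, 0.16, 0.02], "twist": 0.11}, {"offset": [-0.12, 0.24, 0.02], "twist": 0.165}, {"offset": [-0.12, 0.305, 0.02], "twist": 0.223}, {"offset": [-0.12, 0.305, 0], "twist": 0.223}, {"offset": [-0.12, 0.305, -0.05], "twist": 0.223}, {"offset": [-0.12, 0.305, -0.08], "twist": 0.223}, {"offset": [-0.12, 0.305, -0.08], "twist": 0.223}])

```text
t: 7.2
eef_pos: [0.5983, 0.3056, 0.0802]
eef_rot: [0.16, -3.134, 0.002]
contact_force: [-0.9, 1.2, -1.7]
grip_width: 0.0293
grip_force: 20.3
```

Run:
```python
from st import *; st()
from m import *
snap("wrist","w5")
for x in orange("w5",200): print(x)
```

```text
t 7.2 pos [0.5983 0.3056 0.0802] yaw_y 95.9 tilt [-0.004 -0.001 -1.   ] F [-0.9  1.2 -1.7] w 0.0293 gf 20.3
(array([278.3,  90.8]), np.int32(9020), array([217,  52, 123,  77], dtype=int32))
(array([279.4, 263. ]), np.int32(6191), array([240, 219,  80,  86], dtype=int32))
```

Call:
step_arm(increments=[{"offset": [0, 0, -0.02], "twist": 0}, {"offset": [0, 0, -0.02], "twist": 0}])

```text
t: 7.42
eef_pos: [0.5993, 0.3064, 0.0787]
eef_rot: [0.163, -3.137, 0.0]
contact_force: [0.1, 0.0, -2.0]
grip_width: 0.029
grip_force: 20.3
```

Call:
step_arm(increments=[{"offset": [0, 0, -0.02], "twist": 0}, {"offset": [0, 0, -0.02], "twist": 0}])

```text
t: 7.58
eef_pos: [0.5999, 0.3068, 0.0755]
eef_rot: [-0.164, 3.136, 0.001]
contact_force: [0.5, -0.0, 1.0]
grip_width: 0.0289
grip_force: 20.5
```

Call:
step_arm(increments=[{"offset": [-0.04, -0.004, 0.005], "twist": 0}, {"offset": [-0.075, -0.008, 0.005], "twist": 0}, {"offset": [-0.11, -0.012, 0.02], "twist": 0}, {"offset": [-0.148, -0.016, 0.04], "twist": 0}, {"offset": [-0.19, -0.02, 0.056], "twist": 0}, {"offset": [-0.232, -0.025, 0.07], "twist": 0}, {"offset": [-0.277, -0.03, 0.08], "twist": 0}, {"offset": [-0.277, -0.03, 0.08], "twist": 0}])

```text
t: 8.25
eef_pos: [0.5445, 0.3011, 0.0939]
eef_rot: [-0.165, 3.133, 0.0]
contact_force: [2.7, -1.1, 5.7]
grip_width: 0.029
grip_force: 27.5
```

Run:
```python
from st import *; st()
from m import *
snap("wrist","w6")
for x in orange("w6",200): print(x)
```

```text
t 8.25 pos [0.5445 0.3011 0.0939] yaw_y 96.0 tilt [ 0.004  0.    -1.   ] F [ 2.7 -1.1  5.7] w 0.029 gf 27.5
(array([279.8, 140.3]), np.int32(3954), array([228, 119, 104,  42], dtype=int32))
(array([545.6, 192.4]), np.int32(1396), array([525, 163,  35,  56], dtype=int32))
(array([279.5, 283.9]), np.int32(6734), array([239, 232,  82, 101], dtype=int32))
```

Call:
step_arm(increments=[{"offset": [-0.045, -0.005, 0.004], "twist": 0}, {"offset": [-0.09, -0.01, 0.005], "twist": 0}, {"offset": [-0.134, -0.014, 0.005], "twist": 0}, {"offset": [-0.18, -0.019, 0.0], "twist": 0}, {"offset": [-0.18, -0.019, 0.0], "twist": 0}])

```text
t: 8.72
eef_pos: [0.5078, 0.2973, 0.0933]
eef_rot: [-0.165, 3.134, 0.0]
contact_force: [0.2, -0.1, 6.7]
grip_width: 0.0291
grip_force: 29.4
```

Run:
```python
from st import *; st()
from m import *
snap("wrist","w7"); snap("scene","s7")
for x in orange("w7",200): print(x)
a=cv2.imread("pics/s7.png")[130:260,230:410]; b=cv2.imread("pics/w7.png"); 
a=cv2.resize(a,(540,390),interpolation=3); b=cv2.resize(b,(260,195))
c=np.zeros((390,800,3),np.uint8); c[:,:540]=a; c[:195,540:]=b; cv2.imwrite("pics/c5.png",c)
```

```text
t 8.72 pos [0.5078 0.2973 0.0933] yaw_y 96.0 tilt [ 0.003  0.    -1.   ] F [ 0.2 -0.1  6.7] w 0.0291 gf 29.4
(array([279.7, 181.4]), np.int32(1654), array([233, 171,  95,  21], dtype=int32))
(array([540.3, 253.2]), np.int32(1847), array([514, 227,  46,  52], dtype=int32))
(array([279.8, 299. ]), np.int32(6413), array([238, 246,  83, 102], dtype=int32))
```

View pics/c5.png

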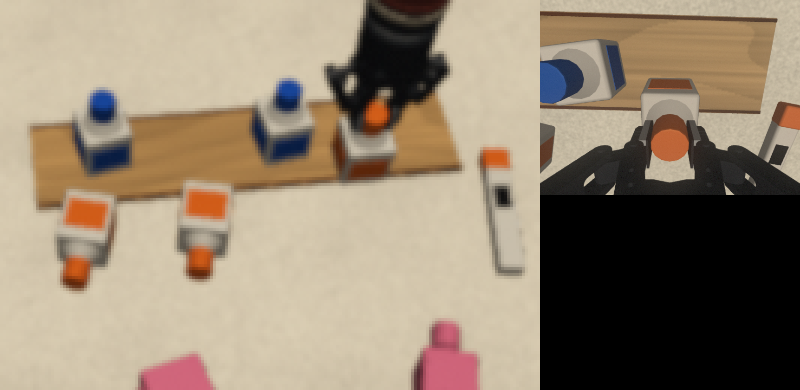

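The bottle is now nearly upright, at (365,150) in the scene crop, with its base against the lane edge. I'll lift it and carry it to the left end of the lane.

Call:
step_arm(increments=[{"offset": [0, 0, 0.1], "twist": 0}, {"offset": [-0.05, 0.08, 0.15], "twist": 0}, {"offset": [-0.12, 0.18, 0.15], "twist": 0}, {"offset": [-0.2, 0.28, 0.15], "twist": 0}, {"offset": [-0.245, 0.36, 0.15], "twist": 0}, {"offset": [-0.245, 0.36, 0.15], "twist": 0}, {"offset": [-0.245, 0.36, 0.1], "twist": 0}, {"offset": [-0.245, 0.36, 0.06], "twist": 0}])

```text
t: 9.48
eef_pos: [0.459, 0.3689, 0.1026]
eef_rot: [-0.165, 3.137, 0.0]
contact_force: [0.1, -0.7, -2.0]
grip_width: 0.0293
grip_force: 28.4
```

Call:
step_arm(increments=[{"offset": [0, 0, -0.02], "twist": 0}, {"offset": [0, 0, -0.02], "twist": 0}, {"offset": [0, 0, -0.02], "twist": 0}])

```text
t: 9.73
eef_pos: [0.4588, 0.3683, 0.0986]
eef_rot: [0.164, -3.136, 0.001]
contact_force: [-0.1, 0.8, -1.9]
grip_width: 0.0293
grip_force: 28.4
```

Call:
step_arm(increments=[{"offset": [0, 0, -0.02], "twist": 0}, {"offset": [0, 0, -0.02], "twist": 0}, {"offset": [0, 0, -0.02], "twist": 0}])

```text
t: 9.98
eef_pos: [0.459, 0.369, 0.0952]
eef_rot: [0.165, -3.137, -0.0]
contact_force: [-0.1, -0.0, -1.7]
grip_width: 0.029
grip_force: 28.4
```

Run:
```python
from st import *; st()
from m import *
snap("wrist","w8")
for x in orange("w8",200): print(x)
```

```text
t 9.98 pos [0.459  0.369  0.0952] yaw_y 96.0 tilt [-0.  0. -1.] F [-0.1 -0.  -1.7] w 0.029 gf 28.4
(array([278.7, 180.3]), np.int32(1632), array([233, 170,  95,  21], dtype=int32))
(array([280. , 298.7]), np.int32(6388), array([239, 246,  82, 102], dtype=int32))
(array([408.2, 304.8]), np.int32(1266), array([383, 289,  55,  36], dtype=int32))
```

Call:
step_arm(increments=[{"offset": [0, 0, -0.015], "twist": 0}, {"offset": [0, 0, -0.015], "twist": 0}])

```text
t: 10.2
eef_pos: [0.4597, 0.3695, 0.0941]
eef_rot: [-0.165, 3.135, 0.001]
contact_force: [-3.0, -1.9, 9.1]
grip_width: 0.0293
grip_force: 29.4
```

Call:
step_arm(increments=[{"offset": [0, 0, -0.015], "twist": 0}, {"offset": [0, 0, -0.015], "twist": 0}])

```text
t: 10.37
eef_pos: [0.4608, 0.3699, 0.0936]
eef_rot: [-0.165, 3.132, 0.003]
contact_force: [-5.4, -5.2, 24.6]
grip_width: 0.0294
grip_force: 31.4
```

Run:
```python
from st import *; st()
from m import *
snap("wrist","w9")
for x in orange("w9",200): print(x)
```

```text
t 10.37 pos [0.4608 0.3699 0.0936] yaw_y 96.0 tilt [ 0.005  0.002 -1.   ] F [-5.4 -5.2 24.6] w 0.0294 gf 31.4
(array([278.7, 178.4]), np.int32(1792), array([232, 167,  96,  23], dtype=int32))
(array([279.8, 298.4]), np.int32(6526), array([238, 246,  83, 102], dtype=int32))
(array([407.8, 303.4]), np.int32(1409), array([382, 285,  56,  40], dtype=int32))
```

Call:
step_arm(increments=[{"offset": [0, 0, 0.015], "twist": 0}, {"offset": [0, 0, 0.015], "twist": 0}])

```text
t: 10.58
eef_pos: [0.4595, 0.3695, 0.0937]
eef_rot: [-0.165, 3.135, 0.001]
contact_force: [-2.9, -1.3, 14.0]
grip_width: 0.0289
grip_force: 30.5
```

Call:
step_arm(increments=[{"offset": [0, 0, 0], "twist": 0}, {"offset": [0, 0, 0], "twist": 0}, {"offset": [0, 0, 0], "twist": 0}, {"offset": [0, 0, 0], "twist": 0}], grip=0)

```text
t: 10.92
eef_pos: [0.4586, 0.369, 0.0918]
eef_rot: [0.165, -3.137, 0.0]
contact_force: [-0.5, 0.5, 0.1]
grip_width: 0.0426
grip_force: 0.0
```

Call:
step_arm(increments=[{"offset": [0, 0, 0.1], "twist": 0}, {"offset": [0, 0, 0.3], "twist": 0}, {"offset": [0, 0, 0.5], "twist": 0}, {"offset": [0.3, -0.2, 0.6], "twist": 0}, {"offset": [0.6, -0.4, 0.6], "twist": 0}, {"offset": [0.8, -0.8, 0.6], "twist": 0}, {"offset": [0.8, -0.8, 0.6], "twist": 0}, {"offset": [0.8, -0.8, 0.6], "twist": 0}])

```text
t: 11.58
eef_pos: [0.606, 0.2249, 0.2113]
eef_rot: [0.166, -3.137, -0.0]
contact_force: [1.3, 0.5, 0.8]
grip_width: 0.0428
grip_force: 0.0
```

Run:
```python
from st import *; st()
from m import *
snap("scene","s10"); snap("top","t10"); snap("wrist","w10")
for f in("t10","s10"):
    for x in bottles(f,20): print(x) if x[0][0]<.8 and abs(x[3])<60 else 0
a=cv2.imread("pics/s10.png")[130:260,230:410]; b=cv2.imread("pics/t10.png")[160:310,100:330]
a=cv2.resize(a,(432,312),interpolation=3); b=cv2.resize(b,(368,240),interpolation=3)
c=np.zeros((312,800,3),np.uint8); c[:,:432]=a; c[:240,432:]=b; cv2.imwrite("pics/c6.png",c)
```

```text
t 11.58 pos [0.606  0.2249 0.2113] yaw_y 96.1 tilt [-0.  0. -1.] F [1.3 0.5 0.8] w 0.0428 gf 0.0
(array([0.5875, 0.1095]), array([0.6466, 0.0991]), np.float64(0.06), np.float64(-10.0))
(array([ 0.5956, -0.0211]), array([ 0.6545, -0.0341]), np.float64(0.0603), np.float64(-12.5))
(array([0.5867, 0.1099]), array([0.6473, 0.0994]), np.float64(0.0615), np.float64(-9.8))
(array([ 0.5949, -0.0214]), array([ 0.6547, -0.0339]), np.float64(0.0611), np.float64(-11.8))
```

View pics/c6.png

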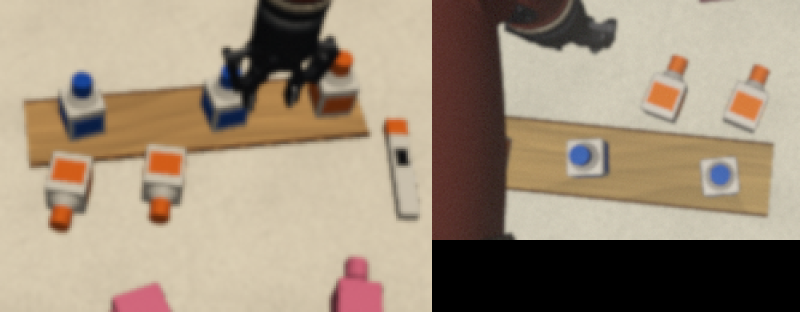

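Tipped1 is standing on the lane at (335,90) in the left crop. Next is tipped2, using the same method.

Call:
step_arm(increments=[{"offset": [0.1, -0.2, 0], "twist": -0.05}, {"offset": [0.2, -0.4, 0], "twist": -0.1}, {"offset": [0.28, -0.55, 0], "twist": -0.14}, {"offset": [0.28, -0.645, 0], "twist": -0.14}, {"offset": [0.28, -0.645, -0.15], "twist": -0.14}, {"offset": [0.28, -0.645, -0.35], "twist": -0.14}, {"offset": [0.28, -0.645, -0.5], "twist": -0.14}, {"offset": [0.28, -0.645, -0.5], "twist": -0.14}], grip=-0.3)

```text
t: 12.4
eef_pos: [0.6564, 0.0986, 0.1037]
eef_rot: [-0.272, -3.119, 0.0]
contact_force: [-1.9, -0.1, -2.0]
grip_width: 0.0554
grip_force: 0.0
```

Run:
```python
from st import *; st()
from m import *
snap("wrist","w11")
for x in bottles("w11",500): print(x)
```

```text
t 12.4 pos [0.6564 0.0986 0.1037] yaw_y 80.0 tilt [-0.011  0.001 -1.   ] F [-1.9 -0.1 -2. ] w 0.0554 gf 0.0
(array([0.5859, 0.1105]), array([0.6462, 0.1006]), np.float64(0.0612), np.float64(-9.4))
(array([ 0.5964, -0.0132]), array([ 0.6546, -0.0325]), np.float64(0.0613), np.float64(-18.3))
```

Call:
step_arm(increments=[{"offset": [0, 0, -0.2], "twist": 0}, {"offset": [0, 0, -0.35], "twist": 0}, {"offset": [0, 0, -0.43], "twist": 0}, {"offset": [0, 0, -0.43], "twist": 0}, {"offset": [0, 0, -0.43], "twist": 0}, {"offset": [0, 0, -0.43], "twist": 0}])

```text
t: 12.95
eef_pos: [0.663, 0.0978, 0.0291]
eef_rot: [0.273, 3.125, 0.001]
contact_force: [0.4, -1.0, 0.9]
grip_width: 0.0552
grip_force: 0.0
```

Run:
```python
from st import *; st()
from m import *
snap("wrist","w12")
for x in bottles("w12",500): print(x)
```

```text
t 12.95 pos [0.663  0.0978 0.0291] yaw_y 80.0 tilt [ 0.004 -0.    -1.   ] F [ 0.4 -1.   0.9] w 0.0552 gf 0.0
(array([0.5853, 0.1105]), array([0.6467, 0.1003]), np.float64(0.0623), np.float64(-9.4))
```

Call:
step_arm(increments=[{"offset": [-0.01, 0, -0.048], "twist": 0}, {"offset": [-0.01, 0, -0.048], "twist": 0}, {"offset": [-0.01, 0, -0.048], "twist": 0}])

```text
t: 13.25
eef_pos: [0.6587, 0.0975, 0.0158]
eef_rot: [-0.274, -3.129, -0.0]
contact_force: [-0.8, -0.1, -0.5]
grip_width: 0.0556
grip_force: 0.0
```

Call:
step_arm(increments=[{"offset": [0, 0, 0], "twist": 0}, {"offset": [0, 0, 0], "twist": 0}, {"offset": [0, 0, 0], "twist": 0}, {"offset": [0, 0, 0], "twist": 0}, {"offset": [0, 0, 0], "twist": 0}], grip=1, force=20)

```text
t: 13.67
eef_pos: [0.6592, 0.0974, 0.0162]
eef_rot: [0.274, 3.129, 0.0]
contact_force: [-0.2, -1.2, 1.4]
grip_width: 0.0289
grip_force: 19.7
```

Call:
step_arm(increments=[{"offset": [0, 0, 0.08], "twist": 0}, {"offset": [-0.03, 0.005, 0.16], "twist": 0}, {"offset": [-0.06, 0.01, 0.24], "twist": 0}, {"offset": [-0.1, 0.018, 0.3], "twist": 0}, {"offset": [-0.15, 0.026, 0.36], "twist": 0}, {"offset": [-0.15, 0.026, 0.4], "twist": 0}, {"offset": [-0.15, 0.026, 0.4], "twist": 0}, {"offset": [-0.15, 0.026, 0.4], "twist": 0}])

```text
t: 14.33
eef_pos: [0.6296, 0.1025, 0.0959]
eef_rot: [0.274, 3.129, 0.0]
contact_force: [0.1, -0.4, -2.4]
grip_width: 0.0291
grip_force: 22.4
```

Run:
```python
from st import *; st()
from m import *
snap("wrist","w13")
for x in orange("w13",500): print(x)
```

```text
t 14.33 pos [0.6296 0.1025 0.0959] yaw_y 80.0 tilt [ 0.001  0.    -1.   ] F [ 0.1 -0.4 -2.4] w 0.0291 gf 22.4
(array([278.1, 101. ]), np.int32(7069), array([220,  69, 118,  64], dtype=int32))
(array([ 29.5, 226.2]), np.int32(4174), array([  0, 190,  64,  72], dtype=int32))
(array([279.4, 266.5]), np.int32(6620), array([239, 219,  82,  93], dtype=int32))
(array([ 58.6, 313.6]), np.int32(2095), array([ 30, 289,  58,  49], dtype=int32))
```

Call:
step_arm(increments=[{"offset": [0, 0.15, 0.05], "twist": 0.03}, {"offset": [0, 0.35, 0.05], "twist": 0.07}, {"offset": [0, 0.55, 0.05], "twist": 0.11}, {"offset": [-0.05, 0.75, 0.05], "twist": 0.14}, {"offset": [-0.15, 0.9, 0.05], "twist": 0.14}, {"offset": [-0.235, 0.92, 0.03], "twist": 0.14}, {"offset": [-0.235, 0.92, 0], "twist": 0.14}, {"offset": [-0.235, 0.92, -0.03], "twist": 0.14}])

```text
t: 15.05
eef_pos: [0.5813, 0.2871, 0.0885]
eef_rot: [0.167, -3.136, 0.001]
contact_force: [-0.2, -0.1, -2.2]
grip_width: 0.0291
grip_force: 22.7
```

Call:
step_arm(increments=[{"offset": [0, 0, -0.02], "twist": 0}, {"offset": [0, 0, -0.02], "twist": 0}, {"offset": [0, 0, -0.02], "twist": 0}])

```text
t: 15.3
eef_pos: [0.5826, 0.2856, 0.0853]
eef_rot: [0.163, -3.137, 0.0]
contact_force: [-0.5, 0.2, -2.6]
grip_width: 0.0292
grip_force: 22.7
```

Call:
step_arm(increments=[{"offset": [0, 0, -0.015], "twist": 0}, {"offset": [0, 0, -0.015], "twist": 0}, {"offset": [0, 0, -0.015], "twist": 0}])

```text
t: 15.55
eef_pos: [0.5831, 0.2863, 0.0838]
eef_rot: [-0.164, 3.135, 0.0]
contact_force: [1.6, -1.1, 3.4]
grip_width: 0.029
grip_force: 23.1
```

Run:
```python
from st import *; st()
from m import *
snap("wrist","w14")
for x in orange("w14",500): print(x)
```

```text
t 15.55 pos [0.5831 0.2863 0.0838] yaw_y 96.0 tilt [ 0.002  0.    -1.   ] F [ 1.6 -1.1  3.4] w 0.029 gf 23.1
(array([276.6, 103.9]), np.int32(6640), array([219,  73, 116,  62], dtype=int32))
(array([279.2, 267.1]), np.int32(6664), array([239, 219,  82,  94], dtype=int32))
```

Call:
step_arm(increments=[{"offset": [-0.04, -0.004, 0.005], "twist": 0}, {"offset": [-0.07, -0.008, 0.005], "twist": 0}, {"offset": [-0.11, -0.012, 0.015], "twist": 0}, {"offset": [-0.152, -0.016, 0.03], "twist": 0}, {"offset": [-0.194, -0.02, 0.04], "twist": 0}, {"offset": [-0.238, -0.025, 0.045], "twist": 0}, {"offset": [-0.281, -0.03, 0.045], "twist": 0}, {"offset": [-0.281, -0.03, 0.045], "twist": 0}])

```text
t: 16.27
eef_pos: [0.5254, 0.2806, 0.0934]
eef_rot: [-0.165, 3.135, -0.0]
contact_force: [0.9, -2.2, 7.2]
grip_width: 0.0291
grip_force: 30.0
```

Call:
step_arm(increments=[{"offset": [-0.045, -0.005, 0], "twist": 0}, {"offset": [-0.077, -0.008, -0.005], "twist": 0}, {"offset": [-0.107, -0.011, -0.01], "twist": 0}, {"offset": [-0.107, -0.011, -0.01], "twist": 0}])

```text
t: 16.6
eef_pos: [0.5059, 0.2786, 0.0925]
eef_rot: [-0.165, 3.131, 0.001]
contact_force: [4.8, -2.0, 11.2]
grip_width: 0.0289
grip_force: 31.1
```

Run:
```python
from st import *; st()
from m import *
snap("wrist","w15")
for x in orange("w15",500): print(x)
```

```text
t 16.6 pos [0.5059 0.2786 0.0925] yaw_y 96.0 tilt [ 0.006  0.001 -1.   ] F [ 4.8 -2.  11.2] w 0.0289 gf 31.1
(array([414. , 150.9]), np.int32(1695), array([398, 108,  35,  97], dtype=int32))
(array([540.2, 190.3]), np.int32(4266), array([497, 133,  63, 147], dtype=int32))
(array([281. , 189.1]), np.int32(796), array([235, 181,  94,  17], dtype=int32))
(array([279.7, 298.5]), np.int32(5976), array([238, 245,  84,  99], dtype=int32))
```

Call:
step_arm(increments=[{"offset": [0, 0, 0.08], "twist": 0}, {"offset": [-0.02, 0.01, 0.13], "twist": 0}, {"offset": [-0.1, 0.03, 0.13], "twist": 0}, {"offset": [-0.185, 0.03, 0.13], "twist": 0}, {"offset": [-0.185, 0.03, 0.13], "twist": 0}, {"offset": [-0.185, 0.03, 0.1], "twist": 0}, {"offset": [-0.185, 0.03, 0.07], "twist": 0}, {"offset": [-0.185, 0.03, 0.05], "twist": 0}])

```text
t: 17.32
eef_pos: [0.4672, 0.2842, 0.0985]
eef_rot: [0.165, -3.136, 0.0]
contact_force: [-0.5, 0.7, -2.7]
grip_width: 0.0292
grip_force: 29.8
```

Call:
step_arm(increments=[{"offset": [0, 0, -0.015], "twist": 0}, {"offset": [0, 0, -0.015], "twist": 0}])

```text
t: 17.48
eef_pos: [0.467, 0.2841, 0.0956]
eef_rot: [0.164, -3.135, 0.0]
contact_force: [-1.7, -0.2, -2.6]
grip_width: 0.029
grip_force: 29.8
```

Call:
step_arm(increments=[{"offset": [0, 0, -0.015], "twist": 0}, {"offset": [0, 0, -0.015], "twist": 0}])

```text
t: 17.65
eef_pos: [0.4674, 0.2843, 0.0934]
eef_rot: [0.165, -3.137, 0.0]
contact_force: [0.9, -0.2, -2.3]
grip_width: 0.0291
grip_force: 29.8
```

Call:
step_arm(increments=[{"offset": [0, 0, -0.015], "twist": 0}, {"offset": [0, 0, -0.015], "twist": 0}])

```text
t: 17.82
eef_pos: [0.4686, 0.2846, 0.092]
eef_rot: [-0.165, 3.135, 0.001]
contact_force: [-0.0, -0.8, 4.7]
grip_width: 0.0293
grip_force: 30.3
```

```bash
python3 st.py
```

```text
t 17.82 pos [0.4686 0.2846 0.092 ] yaw_y 96.0 tilt [ 0.003  0.001 -1.   ] F [-0.  -0.8  4.7] w 0.0293 gf 30.3
```

Tipped2 is touching the lane. I'll press lightly, release, retreat and move towards tipped3.

Call:
step_arm(increments=[{"offset": [0, 0, -0.01], "twist": 0}, {"offset": [0, 0, -0.01], "twist": 0}])

```text
t: 17.98
eef_pos: [0.4697, 0.2847, 0.0915]
eef_rot: [-0.164, 3.132, 0.001]
contact_force: [1.5, -2.2, 11.6]
grip_width: 0.0291
grip_force: 31.3
```

Call:
step_arm(increments=[{"offset": [0, 0, 0.01], "twist": 0}, {"offset": [0, 0, 0.01], "twist": 0}])

```text
t: 18.15
eef_pos: [0.468, 0.2846, 0.0917]
eef_rot: [-0.165, 3.136, 0.001]
contact_force: [1.5, 1.0, 5.6]
grip_width: 0.029
grip_force: 30.8
```

Call:
step_arm(increments=[{"offset": [0, 0, 0], "twist": 0}, {"offset": [0, 0, 0], "twist": 0}, {"offset": [0, 0, 0], "twist": 0}, {"offset": [0, 0, 0], "twist": 0}], grip=0)

```text
t: 18.48
eef_pos: [0.4672, 0.2844, 0.0907]
eef_rot: [0.165, -3.137, 0.0]
contact_force: [-0.7, -0.1, 0.2]
grip_width: 0.0424
grip_force: 0.0
```

Call:
step_arm(increments=[{"offset": [0, 0, 0.1], "twist": 0}, {"offset": [0, 0, 0.3], "twist": 0}, {"offset": [0, 0, 0.5], "twist": 0}, {"offset": [0.3, -0.2, 0.6], "twist": 0}, {"offset": [0.6, -0.4, 0.6], "twist": 0}, {"offset": [0.8, -0.8, 0.6], "twist": 0}, {"offset": [0.8, -0.8, 0.6], "twist": 0}, {"offset": [0.8, -0.8, 0.6], "twist": 0}])

```text
t: 19.15
eef_pos: [0.6146, 0.1402, 0.21]
eef_rot: [0.166, -3.137, -0.0]
contact_force: [0.5, 0.2, 0.3]
grip_width: 0.0428
grip_force: 0.0
```

Run:
```python
from st import *; st()
from m import *
snap("scene","s16"); snap("top","t16"); 
for f in("t16","s16"):
    for x in bottles(f,20): print(x) if x[0][0]<.8 and abs(x[3])<60 else 0
a=cv2.imread("pics/s16.png")[130:260,230:410]; b=cv2.imread("pics/t16.png")[160:310,100:330]
a=cv2.resize(a,(432,312),interpolation=3); b=cv2.resize(b,(368,240),interpolation=3)
c=np.zeros((312,800,3),np.uint8); c[:,:432]=a; c[:240,432:]=b; cv2.imwrite("pics/c7.png",c)
```

```text
t 19.15 pos [0.6146 0.1402 0.21  ] yaw_y 96.1 tilt [-0.  0. -1.] F [0.5 0.2 0.3] w 0.0428 gf 0.0
(array([ 0.5959, -0.0213]), array([ 0.6547, -0.0341]), np.float64(0.0602), np.float64(-12.2))
(array([0.4149, 0.3846]), array([0.4769, 0.3723]), np.float64(0.0632), np.float64(-11.2))
(array([ 0.5949, -0.021 ]), array([ 0.6547, -0.0339]), np.float64(0.0612), np.float64(-12.1))
```

View pics/c7.png

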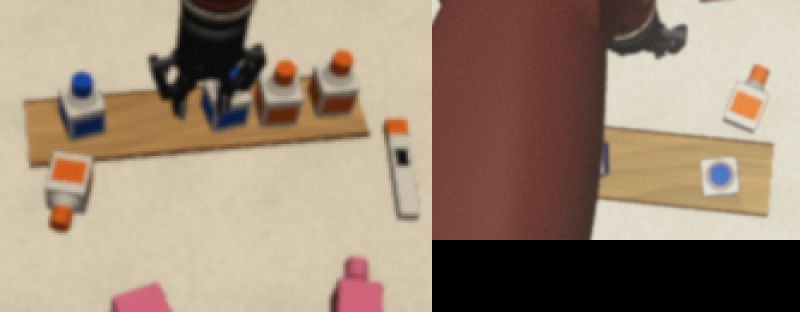

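Tipped1 and tipped2 both stand, at (335,90) and (280,95) in the left crop. Only tipped3, at (68,185), is left lying.

Call:
step_arm(increments=[{"offset": [0.1, -0.2, 0], "twist": -0.05}, {"offset": [0.2, -0.4, 0], "twist": -0.1}, {"offset": [0.27, -0.6, 0], "twist": -0.16}, {"offset": [0.27, -0.8, 0], "twist": -0.16}, {"offset": [0.27, -0.89, 0], "twist": -0.16}, {"offset": [0.27, -0.89, -0.2], "twist": -0.16}, {"offset": [0.27, -0.89, -0.4], "twist": -0.16}, {"offset": [0.27, -0.89, -0.5], "twist": -0.16}], grip=-0.3)

```text
t: 19.92
eef_pos: [0.6654, -0.0362, 0.105]
eef_rot: [-0.338, -3.118, -0.002]
contact_force: [-1.0, -0.3, -1.6]
grip_width: 0.0555
grip_force: 0.0
```

Call:
step_arm(increments=[{"offset": [0, 0, -0.2], "twist": 0}, {"offset": [0, 0, -0.35], "twist": 0}, {"offset": [0, 0, -0.4], "twist": 0}, {"offset": [0, 0, -0.4], "twist": 0}, {"offset": [0, 0, -0.4], "twist": 0}, {"offset": [0, 0, -0.4], "twist": 0}])

```text
t: 20.42
eef_pos: [0.6692, -0.0365, 0.0329]
eef_rot: [0.336, 3.12, -0.001]
contact_force: [-0.1, -0.3, 1.1]
grip_width: 0.0556
grip_force: 0.0
```

Run:
```python
from st import *; st()
from m import *
snap("wrist","w17")
for x in bottles("w17",500): print(x)
```

```text
t 20.42 pos [ 0.6692 -0.0365  0.0329] yaw_y 77.7 tilt [ 0.003 -0.001 -1.   ] F [-0.1 -0.3  1.1] w 0.0556 gf 0.0
(array([ 0.5935, -0.0206]), array([ 0.6543, -0.0336]), np.float64(0.0622), np.float64(-12.1))
```

Call:
step_arm(increments=[{"offset": [-0.01, 0, -0.05], "twist": 0}, {"offset": [-0.01, 0, -0.075], "twist": 0}, {"offset": [-0.01, 0, -0.075], "twist": 0}, {"offset": [-0.01, 0, -0.075], "twist": 0}])

```text
t: 20.8
eef_pos: [0.6651, -0.0362, 0.0146]
eef_rot: [-0.337, -3.123, -0.0]
contact_force: [0.9, -0.5, -1.3]
grip_width: 0.056
grip_force: 0.0
```

Call:
step_arm(increments=[{"offset": [0, 0, 0], "twist": 0}, {"offset": [0, 0, 0], "twist": 0}, {"offset": [0, 0, 0], "twist": 0}, {"offset": [0, 0, 0], "twist": 0}, {"offset": [0, 0, 0], "twist": 0}], grip=1, force=20)

```text
t: 21.22
eef_pos: [0.6658, -0.0364, 0.0155]
eef_rot: [0.337, 3.123, -0.0]
contact_force: [-0.4, -0.3, 2.2]
grip_width: 0.029
grip_force: 19.7
```

Call:
step_arm(increments=[{"offset": [0, 0, 0.08], "twist": 0}, {"offset": [-0.03, 0.006, 0.16], "twist": 0}, {"offset": [-0.06, 0.012, 0.24], "twist": 0}, {"offset": [-0.1, 0.02, 0.3], "twist": 0}, {"offset": [-0.1, 0.02, 0.36], "twist": 0}, {"offset": [-0.1, 0.02, 0.4], "twist": 0}, {"offset": [-0.1, 0.02, 0.4], "twist": 0}, {"offset": [-0.1, 0.02, 0.4], "twist": 0}])

```text
t: 21.88
eef_pos: [0.6461, -0.0325, 0.0951]
eef_rot: [0.337, 3.123, 0.0]
contact_force: [-0.1, -0.4, -2.5]
grip_width: 0.0286
grip_force: 21.6
```

Run:
```python
from st import *; st()
from m import *
snap("wrist","w18")
for x in orange("w18",500): print(x)
```

```text
t 21.88 pos [ 0.6461 -0.0325  0.0951] yaw_y 77.7 tilt [ 0.001 -0.    -1.   ] F [-0.1 -0.4 -2.5] w 0.0286 gf 21.6
(array([278.4,  95.7]), np.int32(8547), array([217,  59, 124,  74], dtype=int32))
(array([279.3, 268.9]), np.int32(6606), array([239, 223,  82,  90], dtype=int32))
```

Call:
step_arm(increments=[{"offset": [0, 0.15, 0.05], "twist": 0.04}, {"offset": [0, 0.3, 0.05], "twist": 0.08}, {"offset": [0, 0.45, 0.05], "twist": 0.12}, {"offset": [-0.05, 0.6, 0.05], "twist": 0.16}, {"offset": [-0.12, 0.68, 0.05], "twist": 0.16}, {"offset": [-0.17, 0.68, 0.02], "twist": 0.16}, {"offset": [-0.17, 0.68, -0.03], "twist": 0.16}, {"offset": [-0.17, 0.68, -0.05], "twist": 0.16}])

```text
t: 22.6
eef_pos: [0.6106, 0.1038, 0.0827]
eef_rot: [0.166, -3.135, -0.0]
contact_force: [-0.3, -0.3, -2.2]
grip_width: 0.029
grip_force: 22.1
```

Call:
step_arm(increments=[{"offset": [0, 0, -0.02], "twist": 0}, {"offset": [0, 0, -0.02], "twist": 0}, {"offset": [0, 0, -0.02], "twist": 0}])

```text
t: 22.85
eef_pos: [0.6118, 0.103, 0.0808]
eef_rot: [0.164, -3.137, -0.0]
contact_force: [0.2, 0.2, -1.9]
grip_width: 0.0289
grip_force: 22.1
```

Call:
step_arm(increments=[{"offset": [0, 0, -0.015], "twist": 0}, {"offset": [0, 0, -0.015], "twist": 0}, {"offset": [0, 0, -0.015], "twist": 0}])

```text
t: 23.1
eef_pos: [0.613, 0.1033, 0.0794]
eef_rot: [-0.164, 3.134, -0.0]
contact_force: [2.2, -1.0, 6.1]
grip_width: 0.0289
grip_force: 22.6
```

Run:
```python
from st import *; st()
from m import *
snap("wrist","w19")
for x in orange("w19",500): print(x)
```

```text
t 23.1 pos [0.613  0.1033 0.0794] yaw_y 96.0 tilt [ 0.003 -0.    -1.   ] F [ 2.2 -1.   6.1] w 0.0289 gf 22.6
(array([276.9, 100.6]), np.int32(7688), array([218,  66, 120,  69], dtype=int32))
(array([279.4, 269.6]), np.int32(6670), array([239, 222,  82,  93], dtype=int32))
```

Call:
step_arm(increments=[{"offset": [-0.04, -0.004, 0.005], "twist": 0}, {"offset": [-0.07, -0.008, 0.005], "twist": 0}, {"offset": [-0.105, -0.011, 0.02], "twist": 0}, {"offset": [-0.141, -0.015, 0.033], "twist": 0}, {"offset": [-0.179, -0.019, 0.045], "twist": 0}, {"offset": [-0.217, -0.023, 0.057], "twist": 0}, {"offset": [-0.256, -0.027, 0.063], "twist": 0}, {"offset": [-0.296, -0.031, 0.068], "twist": 0}])

```text
t: 23.82
eef_pos: [0.5522, 0.0973, 0.0923]
eef_rot: [-0.165, 3.136, -0.0]
contact_force: [3.5, -0.3, 2.8]
grip_width: 0.0292
grip_force: 28.9
```

Call:
step_arm(increments=[{"offset": [-0.045, -0.005, 0], "twist": 0}, {"offset": [-0.09, -0.01, 0], "twist": 0}, {"offset": [-0.142, -0.015, -0.008], "twist": 0}, {"offset": [-0.142, -0.015, -0.01], "twist": 0}, {"offset": [-0.142, -0.015, -0.01], "twist": 0}])

```text
t: 24.23
eef_pos: [0.5235, 0.0944, 0.091]
eef_rot: [-0.165, 3.136, -0.0]
contact_force: [-1.4, -0.6, 11.7]
grip_width: 0.029
grip_force: 30.1
```

Run:
```python
from st import *; st()
from m import *
snap("wrist","w20")
for x in orange("w20",500): print(x)
```

```text
t 24.23 pos [0.5235 0.0944 0.091 ] yaw_y 96.0 tilt [ 0.001 -0.    -1.   ] F [-1.4 -0.6 11.7] w 0.029 gf 30.1
(array([279.7, 180.2]), np.int32(1547), array([233, 171,  95,  19], dtype=int32))
(array([279.8, 297.8]), np.int32(6541), array([238, 244,  84, 103], dtype=int32))
```

Call:
step_arm(increments=[{"offset": [0, 0, 0.08], "twist": 0}, {"offset": [-0.02, 0.01, 0.13], "twist": 0}, {"offset": [-0.1, 0.03, 0.13], "twist": 0}, {"offset": [-0.18, 0.03, 0.13], "twist": 0}, {"offset": [-0.18, 0.03, 0.13], "twist": 0}, {"offset": [-0.18, 0.03, 0.1], "twist": 0}, {"offset": [-0.18, 0.03, 0.07], "twist": 0}, {"offset": [-0.18, 0.03, 0.04], "twist": 0}])

```text
t: 24.95
eef_pos: [0.4879, 0.1004, 0.0967]
eef_rot: [0.165, -3.137, -0.0]
contact_force: [-0.7, -0.7, -3.0]
grip_width: 0.0292
grip_force: 28.9
```

Call:
step_arm(increments=[{"offset": [0, 0, -0.015], "twist": 0}, {"offset": [0, 0, -0.015], "twist": 0}])

```text
t: 25.12
eef_pos: [0.4873, 0.1004, 0.0932]
eef_rot: [0.165, -3.135, -0.001]
contact_force: [-0.2, 0.7, -2.0]
grip_width: 0.0292
grip_force: 28.9
```

Call:
step_arm(increments=[{"offset": [0, 0, -0.015], "twist": 0}, {"offset": [0, 0, -0.015], "twist": 0}])

```text
t: 25.28
eef_pos: [0.4882, 0.1004, 0.0917]
eef_rot: [-0.165, 3.137, 0.0]
contact_force: [-0.0, 1.1, -1.7]
grip_width: 0.029
grip_force: 29.0
```

```bash
python3 st.py
```

```text
t 25.28 pos [0.4882 0.1004 0.0917] yaw_y 96.0 tilt [ 0.  0. -1.] F [-0.   1.1 -1.7] w 0.029 gf 29.0
```

Call:
step_arm(increments=[{"offset": [0, 0, -0.015], "twist": 0}, {"offset": [0, 0, -0.015], "twist": 0}])

```text
t: 25.45
eef_pos: [0.4894, 0.1005, 0.0914]
eef_rot: [-0.165, 3.134, -0.0]
contact_force: [-5.2, 0.6, 15.9]
grip_width: 0.0289
grip_force: 30.8
```

Call:
step_arm(increments=[{"offset": [0, 0, -0.005], "twist": 0}, {"offset": [0, 0, -0.005], "twist": 0}])

```text
t: 25.62
eef_pos: [0.4897, 0.1005, 0.0913]
eef_rot: [-0.165, 3.133, -0.001]
contact_force: [-7.8, 0.8, 24.1]
grip_width: 0.0291
grip_force: 31.6
```

Run:
```python
from st import *; st()
from m import *
snap("wrist","w21")
for x in orange("w21",500): print(x)
```

```text
t 25.62 pos [0.4897 0.1005 0.0913] yaw_y 96.0 tilt [ 0.004 -0.    -1.   ] F [-7.8  0.8 24.1] w 0.0291 gf 31.6
(array([279.9, 178.1]), np.int32(1697), array([232, 168,  97,  21], dtype=int32))
(array([279.5, 296.6]), np.int32(6799), array([237, 244,  85, 103], dtype=int32))
```

Call:
step_arm(increments=[{"offset": [0, 0, 0.01], "twist": 0}, {"offset": [0, 0, 0.015], "twist": 0}])

```text
t: 25.83
eef_pos: [0.4885, 0.1005, 0.0915]
eef_rot: [-0.165, 3.136, -0.0]
contact_force: [0.5, 0.3, -1.5]
grip_width: 0.0291
grip_force: 29.1
```

Call:
step_arm(increments=[{"offset": [0, 0, 0], "twist": 0}, {"offset": [0, 0, 0], "twist": 0}, {"offset": [0, 0, 0], "twist": 0}, {"offset": [0, 0, 0], "twist": 0}], grip=0)

```text
t: 26.17
eef_pos: [0.4879, 0.1005, 0.0905]
eef_rot: [0.165, -3.137, -0.0]
contact_force: [-1.4, 0.3, 0.5]
grip_width: 0.0428
grip_force: 0.0
```

Call:
step_arm(increments=[{"offset": [0, 0, 0.1], "twist": 0}, {"offset": [0, 0, 0.3], "twist": 0}, {"offset": [0, 0, 0.5], "twist": 0}, {"offset": [0, 0, 0.7], "twist": 0}, {"offset": [-0.2, -0.2, 0.7], "twist": 0}, {"offset": [-0.2, -0.4, 0.7], "twist": 0}, {"offset": [-0.2, -0.7, 0.7], "twist": 0}, {"offset": [-0.2, -0.9, 0.7], "twist": 0}])

```text
t: 26.83
eef_pos: [0.4478, -0.0544, 0.2312]
eef_rot: [-0.167, 3.136, -0.001]
contact_force: [1.1, 0.2, 0.3]
grip_width: 0.0423
grip_force: 0.0
```

Run:
```python
from st import *; st()
from m import *
snap("scene","s22"); snap("top","t22"); snap("wrist","w22")
# caps of standing bottles: intersect scene & top rays by colour
for f in ("s22","t22"):
    for x in orange(f,20):
        p=onz(f,*x[0],.1)
        if p[0]<.8 and abs(p[1])<.5: print(f,x[0],x[1],p.round(3))
a=cv2.imread("pics/s22.png")[120:250,110:410]; b=cv2.imread("pics/w22.png")
a=cv2.resize(a,(600,260),interpolation=3); b=cv2.resize(b,(400,300))
c=np.zeros((570,600,3),np.uint8); c[:260]=a; c[270:,:400]=b; cv2.imwrite("pics/c8.png",c)
```

```text
t 26.83 pos [ 0.4478 -0.0544  0.2312] yaw_y 96.1 tilt [ 0.001 -0.    -1.   ] F [1.1 0.2 0.3] w 0.0423 gf 0.0
s22 [297.6   8.5] 257 [-0.458  0.185  0.1  ]
s22 [372.2 155.3] 55 [0.451 0.369 0.1  ]
s22 [348.6 159.3] 53 [0.466 0.286 0.1  ]
s22 [294.  164.1] 58 [0.481 0.101 0.1  ]
s22 [284.1 175.6] 21 [0.528 0.065 0.1  ]
s22 [394.7 182.4] 47 [0.567 0.421 0.1  ]
t22 [109.7 228.1] 104 [0.502 0.417 0.1  ]
t22 [123.6 252.2] 112 [0.452 0.369 0.1  ]
t22 [159.5 252.1] 113 [0.468 0.286 0.1  ]
t22 [237.7 260.3] 102 [0.482 0.1   0.1  ]
```

View pics/c8.png

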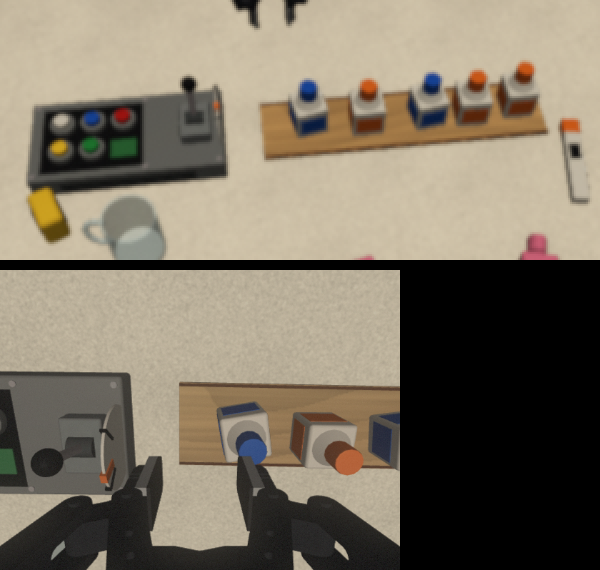

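All five bottles stand upright centred on the lane, at (308,110), (368,108), (430,102), (473,98) and (520,92) in the scene crop. The lever ball is at (188,85) there, with the orange mark at (215,105). I'm moving to view the lever from above.

Call:
step_arm(increments=[{"offset": [0.15, -0.16, 0.1], "twist": 0}, {"offset": [0.3, -0.32, 0.1], "twist": 0}, {"offset": [0.45, -0.48, 0.1], "twist": 0}, {"offset": [0.6, -0.62, 0.1], "twist": 0}, {"offset": [0.6, -0.62, 0.1], "twist": 0}, {"offset": [0.6, -0.62, 0.1], "twist": 0}])

```text
t: 27.48
eef_pos: [0.5696, -0.1777, 0.2484]
eef_rot: [0.164, -3.135, -0.003]
contact_force: [-0.6, -0.1, 0.2]
grip_width: 0.0428
grip_force: 0.0
```

Run:
```python
from st import *; st()
snap("wrist","w23"); snap("top","t23"); snap("scene","s23")
```

```text
t 27.48 pos [ 0.5696 -0.1777  0.2484] yaw_y 96.0 tilt [-0.003  0.002 -1.   ] F [-0.6 -0.1  0.2] w 0.0428 gf 0.0
```

View pics/w23.png

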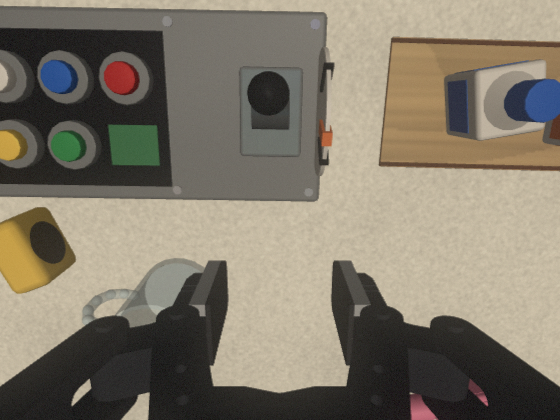

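The wrist view shows the ball at (269,93), the dial's stop lines at (329,70) and (325,160), and its orange line at (327,135). Of the keys, red is at (121,78), blue at (58,77), green at (69,146) and yellow at (8,145).

Run:
```python
from m import *
f="w23"
for z in (.08,.085,.09): print("dial",z,[onz(f,*p,z).round(4)[:2] for p in((329,70),(325,160),(327,135))])
for n,p in dict(r=(121,78),b=(58,77),g=(69,146),y=(8,145)).items(): print(n,onz(f,*p,.067).round(4))
for p in((326,13),(318,200)): print("corner",onz(f,*p,.045).round(4))
for p in((241,67),(302,67),(299,156),(240,156)): print("plate",onz(f,*p,.047).round(4))
# ball: dark blob
im=cv2.imread("pics/w23.png"); g=cv2.cvtColor(im,6)
m=((g[60:130,235:310]<28)*255).astype(np.uint8); n,_,st,c=cv2.connectedComponentsWithStats(m); i=1+st[1:,4].argmax(); print(c[i]+[235,60],st[i])
u=(269,93)
rays=[ray("w23",*u),ray("top0",365,277),ray("scene0",205,161)]
A=sum(np.eye(3)-np.outer(d,d) for o,d in rays); b=sum((np.eye(3)-np.outer(d,d))@o for o,d in rays); P=np.linalg.solve(A,b); print("ball",P)
for ff,q in(("w23",u),("top0",(365,277)),("scene0",(205,161))): print(proj(ff,P),q, onz(ff,*q,.142).round(4))
```

```text
dial 0.08 [array([ 0.4727, -0.1486]), array([ 0.5402, -0.1422]), array([ 0.5205, -0.1434])]
dial 0.085 [array([ 0.4731, -0.1492]), array([ 0.5396, -0.1429]), array([ 0.5202, -0.144 ])]
dial 0.09 [array([ 0.4735, -0.1498]), array([ 0.5389, -0.1436]), array([ 0.5198, -0.1447])]
r [ 0.4948 -0.3093  0.067 ]
b [ 0.4992 -0.3585  0.067 ]
g [ 0.5528 -0.3525  0.067 ]
y [ 0.5572 -0.4024  0.067 ]
corner [ 0.427 -0.153  0.045]
corner [ 0.5823 -0.1386  0.045 ]
plate [ 0.4752 -0.2179  0.047 ]
plate [ 0.4698 -0.1674  0.047 ]
plate [ 0.5436 -0.161   0.047 ]
plate [ 0.5491 -0.213   0.047 ]
[249.5  85. ] [14 25  2  1  2]
ball [ 0.49491293 -0.18939542  0.14382952]
[270.60071074  93.0234104 ] (269, 93) [ 0.495  -0.1904  0.142 ]
[364.60686627 276.95399942] (365, 277) [ 0.4951 -0.1907  0.142 ]
[204.42358363 161.00447589] (205, 161) [ 0.4934 -0.1879  0.142 ]
```

Call:
step_arm(increments=[{"offset": [-0.2, -0.03, 0], "twist": 0}, {"offset": [-0.375, -0.06, 0], "twist": 0}, {"offset": [-0.375, -0.06, 0], "twist": 0}, {"offset": [-0.375, -0.06, 0], "twist": 0}, {"offset": [-0.375, -0.06, -0.1], "twist": 0}, {"offset": [-0.375, -0.06, -0.2], "twist": 0}, {"offset": [-0.375, -0.06, -0.2], "twist": 0}, {"offset": [-0.375, -0.06, -0.2], "twist": 0}])

```text
t: 28.3
eef_pos: [0.4933, -0.188, 0.2108]
eef_rot: [0.167, -3.137, -0.001]
contact_force: [0.6, 0.4, -0.7]
grip_width: 0.0427
grip_force: 0.0
```

```bash
python3 st.py
```

```text
t 28.3 pos [ 0.4933 -0.188   0.2108] yaw_y 96.1 tilt [-0.     0.001 -1.   ] F [ 0.6  0.4 -0.7] w 0.0427 gf 0.0
```

Call:
step_arm(increments=[{"offset": [0.007, -0.007, -0.15], "twist": 0}, {"offset": [0.007, -0.007, -0.3], "twist": 0}, {"offset": [0.007, -0.007, -0.38], "twist": 0}, {"offset": [0.007, -0.007, -0.405], "twist": 0}, {"offset": [0.007, -0.007, -0.405], "twist": 0}, {"offset": [0.007, -0.007, -0.405], "twist": 0}])

```text
t: 28.8
eef_pos: [0.4955, -0.1908, 0.1317]
eef_rot: [-0.166, 3.136, -0.002]
contact_force: [-1.2, 0.1, 0.2]
grip_width: 0.0424
grip_force: 0.0
```

Call:
step_arm(increments=[{"offset": [0, 0, 0], "twist": 0}, {"offset": [0, 0, 0], "twist": 0}, {"offset": [0, 0, 0], "twist": 0}, {"offset": [0, 0, 0], "twist": 0}, {"offset": [0, 0, 0], "twist": 0}], grip=1, force=20)

```text
t: 29.22
eef_pos: [0.4959, -0.1921, 0.1321]
eef_rot: [-0.164, 3.134, -0.006]
contact_force: [0.5, -5.3, 7.0]
grip_width: 0.0245
grip_force: 19.9
```

```bash
python3 st.py
```

```text
t 29.22 pos [ 0.4959 -0.1921  0.1321] yaw_y 96.0 tilt [ 0.003 -0.004 -1.   ] F [ 0.5 -5.3  7. ] w 0.0245 gf 19.9
```

Call:
step_arm(increments=[{"offset": [0.046, 0.004, 0.005], "twist": 0}, {"offset": [0.09, 0.008, 0.007], "twist": 0}, {"offset": [0.14, 0.013, 0.004], "twist": 0}, {"offset": [0.186, 0.017, -0.009], "twist": 0}, {"offset": [0.186, 0.017, -0.009], "twist": 0}, {"offset": [0.186, 0.017, -0.009], "twist": 0}])

```text
t: 29.72
eef_pos: [0.5333, -0.1887, 0.1295]
eef_rot: [-0.165, 3.135, -0.005]
contact_force: [1.7, -7.2, 3.3]
grip_width: 0.0245
grip_force: 20.1
```

Call:
step_arm(increments=[{"offset": [0, 0, 0], "twist": 0}, {"offset": [0, 0, 0], "twist": 0}, {"offset": [0, 0, 0], "twist": 0}, {"offset": [0, 0, 0], "twist": 0}], grip=0)

```text
t: 30.05
eef_pos: [0.5317, -0.1868, 0.1279]
eef_rot: [0.165, -3.137, -0.001]
contact_force: [0.4, 0.2, -1.0]
grip_width: 0.0426
grip_force: 0.0
```

Call:
step_arm(increments=[{"offset": [0, 0, 0.2], "twist": 0}, {"offset": [0, 0, 0.4], "twist": 0}, {"offset": [0, 0, 0.6], "twist": 0}, {"offset": [0.1, 0.03, 0.6], "twist": 0}, {"offset": [0.2, 0.06, 0.6], "twist": 0}, {"offset": [0.2, 0.06, 0.6], "twist": 0}, {"offset": [0.2, 0.06, 0.6], "twist": 0}])

```text
t: 30.63
eef_pos: [0.5721, -0.1746, 0.2475]
eef_rot: [0.167, -3.136, -0.001]
contact_force: [0.2, 0.2, -0.2]
grip_width: 0.0425
grip_force: 0.0
```

Run:
```python
from m import *
from st import st; st()
snap("wrist","w24"); snap("top","t24"); snap("scene","s24")
for f,(c,r) in {"w24":(None,0)}.items():
    print(proj(f,[.532,-.1845,.1387]), proj(f,[.5095,-.187,.067]))
print("top pred",proj("t24",[.532,-.1845,.1387]),"scene",proj("s24",[.532,-.1845,.1387]))
A=cv2.imread("pics/w24.png"); x,y=proj("w24",[.51,-.17,.1]).astype(int); 
x0,y0=max(0,x-110),max(0,y-110); print(x0,y0)
A=cv2.resize(A[y0:y0+200,x0:x0+220],None,fx=2,fy=2,interpolation=3)
x,y=proj("s24",[.52,-.17,.1]).astype(int); print("s0",x-30,y-30)
B=cv2.resize(cv2.imread("pics/s24.png")[y-30:y+30,x-30:x+30],(300,300),interpolation=3)
c=np.zeros((400,740,3),np.uint8); c[:A.shape[0],:A.shape[1]]=A; c[:300,440:]=B; cv2.imwrite("pics/c9.png",c)
```

```text
t 30.63 pos [ 0.5721 -0.1746  0.2475] yaw_y 96.1 tilt [-0.001  0.001 -1.   ] F [ 0.2  0.2 -0.2] w 0.0425 gf 0.0
[268.29158451 149.53649741] [270.24731977 110.17291015]
top pred [364.16504692 260.19025214] scene [205.5289383  171.08266423]
182 4
s0 181 145
```

View pics/c9.png

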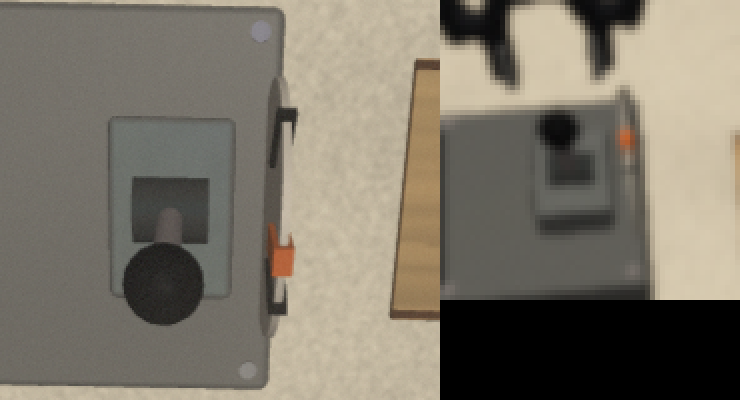

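Run:
```python
from m import *
ex=np.array([.9957,.0924,0]); ey=np.array([-.0924,.9957,0]); p0=np.array([.5095,-.187,.067])
def pl(f,u,v,off):
    o,d=ray(f,u,v); t=((p0-o)@ey+off)/(d@ey); q=o+d*t-p0; return np.round([q@ex,q[2],np.arctan2(q@ex,q[2])],4)
c=lambda x,y:(182+x/2,4+y/2)
for n,p in dict(clo_in=(272,165),clo_out=(279,110),far_in=(269,262),far_out=(276,314),or_in=(270,228),or_out=(276,276),or_mid=(272,252)).items():
    print(n,pl("w24",*c(*p),.037), pl("w24",*c(*p),.042))
for f,u in(("w24",(263.5,146)),("w23",(269,93))):
    o,d=ray(f,*u); 
    # point on ray whose height over pivot and doser-x satisfy circle r=.075
    best=min(np.linspace(.12,.145,501),key=lambda z:abs(np.hypot((o+d*(z-o[2])/d[2]-p0)@ex,z-.067)-.075)); q=o+d*(best-o[2])/d[2]; print(f,q.round(4),"ang",np.arcsin(((q-p0)@ex)/.075).round(3)+.7)
print("block",onz("w24",*c(170,178),.067).round(4),onz("w24",*c(170,243),.067).round(4),"plate",onz("w24",*c(171,118),.047).round(4),onz("w24",*c(171,297),.047).round(4))
```

```text
clo_in [-0.0184  0.0062 -1.2448] [-0.0202 -0.0442 -2.7121]
clo_out [-0.0367  0.0234 -1.0035] [-0.0414 -0.0243 -2.101 ]
far_in [0.0182 0.0103 1.0568] [ 0.0224 -0.0395  2.6251]
far_out [0.0338 0.0432 0.6648] [ 4.060e-02 -1.200e-03  1.601e+00]
or_in [0.0052 0.0086 0.5414] [ 0.0073 -0.0414  2.9677]
or_out [0.0209 0.0376 0.5061] [ 0.0255 -0.0076  1.8623]
or_mid [0.0136 0.0201 0.5954] [ 0.0171 -0.0281  2.5951]
w24 [ 0.53   -0.1877  0.1392] ang 0.975
w23 [ 0.4949 -0.1904  0.1405] ang 0.5009999999999999
block [ 0.4967 -0.1909  0.067 ] [ 0.5218 -0.1884  0.067 ] plate [ 0.4727 -0.1934  0.047 ] [ 0.5462 -0.1861  0.047 ]
```

The lever reads about 0.98, with the ball level with the orange mark in both views, which is close enough to 1.0. Next come the keys, with the fingers shut, starting with white.

Call:
step_arm(increments=[{"offset": [-0.1, -0.15, 0], "twist": 0}, {"offset": [-0.17, -0.35, 0], "twist": 0}, {"offset": [-0.17, -0.58, 0], "twist": 0}, {"offset": [-0.17, -0.58, 0], "twist": 0}, {"offset": [-0.17, -0.58, 0], "twist": 0}], grip=1)

```text
t: 31.2
eef_pos: [0.5365, -0.2935, 0.2474]
eef_rot: [0.159, -3.137, -0.001]
contact_force: [0.2, 0.0, -0.2]
grip_width: 0.0004
grip_force: 0.0
```

Call:
step_arm(increments=[{"offset": [-0.17, -0.2, 0], "twist": 0}, {"offset": [-0.17, -0.4, 0], "twist": 0}, {"offset": [-0.17, -0.587, 0], "twist": 0}, {"offset": [-0.17, -0.587, -0.2], "twist": 0}, {"offset": [-0.17, -0.587, -0.4], "twist": 0}, {"offset": [-0.17, -0.587, -0.6], "twist": 0}, {"offset": [-0.17, -0.587, -0.6], "twist": 0}, {"offset": [-0.17, -0.587, -0.6], "twist": 0}])

```text
t: 31.87
eef_pos: [0.5029, -0.4061, 0.1265]
eef_rot: [0.166, -3.134, -0.007]
contact_force: [0.3, -0.4, 0.8]
grip_width: 0.0002
grip_force: 0.0
```

Run:
```python
from m import *
from st import st; st()
snap("top","t25"); snap("wrist","w25")
im=cv2.cvtColor(cv2.imread("pics/t25.png"),6)[245:290,350:385]
m=((im<45)*255).astype(np.uint8); n,_,s,c=cv2.connectedComponentsWithStats(m)
for i in range(1,n):
    if s[i][4]>15: print("dark",c[i]+[350,245],s[i]); 
print("pred mark",proj("t25",[.532,-.1845,.1387]), proj("t25",[.5315,-.1875,.1387]))
for n,lo,hi in(("y",(20,150,80),(32,255,255)),("b",(105,130,60),(125,255,255)),("g",(55,120,40),(80,255,255))):
    for f in("w25","t25"):
        for x in blobs(f,lo,hi,60): 
            p=onz(f,*x[0],.067)
            if .45<p[0]<.6 and -.46<p[1]<-.3: print(n,f,x[0],x[1],p.round(4))
```

```text
t 31.87 pos [ 0.5029 -0.4061  0.1265] yaw_y 96.1 tilt [-0.003  0.004 -1.   ] F [ 0.3 -0.4  0.8] w 0.0002 gf 0.0
dark [365.74193548 261.74193548] [12 13  8  8 31]
pred mark [364.16504692 260.19025214] [365.45532171 260.65107921]
y t25 [449.1 268. ] 78 [ 0.5583 -0.405   0.067 ]
b w25 [359.7 230. ] 1618 [ 0.4968 -0.3627  0.067 ]
b t25 [428.1 289. ] 72 [ 0.4993 -0.3599  0.067 ]
g w25 [350.4 308.6] 600 [ 0.5456 -0.36    0.067 ]
```

Call:
step_arm(increments=[{"offset": [0, 0, -0.15], "twist": 0}, {"offset": [0, 0, -0.22], "twist": 0}, {"offset": [0, 0, -0.25], "twist": 0}, {"offset": [0, 0, -0.27], "twist": 0}, {"offset": [0, 0, -0.29], "twist": 0}, {"offset": [0, 0, -0.295], "twist": 0}, {"offset": [0, 0, -0.295], "twist": 0}])

```text
t: 32.55
eef_pos: [0.5043, -0.4088, 0.0701]
eef_rot: [-0.165, 3.136, -0.001]
contact_force: [-1.0, 2.7, 4.0]
grip_width: 0.0
grip_force: 2.1
```

```bash
python3 st.py
```

```text
t 32.55 pos [ 0.5043 -0.4088  0.0701] yaw_y 96.0 tilt [ 0.001 -0.001 -1.   ] F [-1.   2.7  4. ] w 0.0 gf 2.1
```

Call:
step_arm(increments=[{"offset": [0, 0, -0.01], "twist": 0}, {"offset": [0, 0, -0.01], "twist": 0}])

```text
t: 32.72
eef_pos: [0.5044, -0.4089, 0.069]
eef_rot: [-0.165, 3.136, -0.002]
contact_force: [-2.2, 2.9, 10.2]
grip_width: -0.0001
grip_force: 4.8
```

Call:
step_arm(increments=[{"offset": [0, 0, -0.01], "twist": 0}, {"offset": [0, 0, -0.01], "twist": 0}])

```text
t: 32.88
eef_pos: [0.5045, -0.409, 0.0688]
eef_rot: [-0.166, 3.136, -0.003]
contact_force: [-6.3, 8.2, 23.1]
grip_width: 0.0003
grip_force: 11.2
```

White is fully down. I'll lift and move on to green.

Call:
step_arm(increments=[{"offset": [0, 0, 0.12], "twist": 0}, {"offset": [0, 0, 0.25], "twist": 0}, {"offset": [0, 0, 0.315], "twist": 0}, {"offset": [0.12, 0.14, 0.315], "twist": 0}, {"offset": [0.24, 0.27, 0.315], "twist": 0}, {"offset": [0.24, 0.27, 0.315], "twist": 0}, {"offset": [0.24, 0.27, 0.315], "twist": 0}, {"offset": [0.24, 0.27, 0.315], "twist": 0}])

```text
t: 33.55
eef_pos: [0.5519, -0.3546, 0.1277]
eef_rot: [0.166, -3.137, 0.0]
contact_force: [-0.1, -0.3, 0.2]
grip_width: 0.0
grip_force: 0.0
```

Call:
step_arm(increments=[{"offset": [0, 0, -0.15], "twist": 0}, {"offset": [0, 0, -0.22], "twist": 0}, {"offset": [0, 0, -0.25], "twist": 0}, {"offset": [0, 0, -0.27], "twist": 0}, {"offset": [0, 0, -0.29], "twist": 0}, {"offset": [0, 0, -0.305], "twist": 0}, {"offset": [0, 0, -0.31], "twist": 0}, {"offset": [0, 0, -0.31], "twist": 0}])

```text
t: 34.22
eef_pos: [0.5517, -0.355, 0.0689]
eef_rot: [-0.165, 3.137, -0.002]
contact_force: [-9.8, 4.9, 16.1]
grip_width: 0.0
grip_force: 8.1
```

Call:
step_arm(increments=[{"offset": [0, 0, 0.12], "twist": 0}, {"offset": [0, 0, 0.25], "twist": 0}, {"offset": [0, 0, 0.31], "twist": 0}, {"offset": [-0.13, -0.012, 0.31], "twist": 0}, {"offset": [-0.265, -0.025, 0.31], "twist": 0}, {"offset": [-0.265, -0.025, 0.31], "twist": 0}, {"offset": [-0.265, -0.025, 0.31], "twist": 0}, {"offset": [-0.265, -0.025, 0.31], "twist": 0}])

```text
t: 34.88
eef_pos: [0.4993, -0.3599, 0.1283]
eef_rot: [-0.164, 3.136, -0.001]
contact_force: [-0.4, -0.0, 0.7]
grip_width: 0.0004
grip_force: 0.0
```

Call:
step_arm(increments=[{"offset": [0, 0, -0.15], "twist": 0}, {"offset": [0, 0, -0.22], "twist": 0}, {"offset": [0, 0, -0.25], "twist": 0}, {"offset": [0, 0, -0.27], "twist": 0}, {"offset": [0, 0, -0.29], "twist": 0}, {"offset": [0, 0, -0.305], "twist": 0}, {"offset": [0, 0, -0.31], "twist": 0}, {"offset": [0, 0, -0.31], "twist": 0}])

```text
t: 35.55
eef_pos: [0.4993, -0.3594, 0.0689]
eef_rot: [-0.166, 3.136, -0.001]
contact_force: [-7.4, 8.4, 17.0]
grip_width: -0.0001
grip_force: 8.9
```

Blue is fully down. Yellow is next, shift (0.0585, -0.0445) m.

Call:
step_arm(increments=[{"offset": [0, 0, 0.12], "twist": 0}, {"offset": [0, 0, 0.25], "twist": 0}, {"offset": [0, 0, 0.31], "twist": 0}, {"offset": [0.14, -0.11, 0.31], "twist": 0}, {"offset": [0.292, -0.222, 0.31], "twist": 0}, {"offset": [0.292, -0.222, 0.31], "twist": 0}, {"offset": [0.292, -0.222, 0.31], "twist": 0}, {"offset": [0.292, -0.222, 0.31], "twist": 0}])

```text
t: 36.22
eef_pos: [0.5572, -0.4038, 0.1274]
eef_rot: [0.165, -3.137, -0.001]
contact_force: [-0.2, -0.1, -0.1]
grip_width: 0.0004
grip_force: 0.0
```

Call:
step_arm(increments=[{"offset": [0, 0, -0.15], "twist": 0}, {"offset": [0, 0, -0.22], "twist": 0}, {"offset": [0, 0, -0.25], "twist": 0}, {"offset": [0, 0, -0.27], "twist": 0}, {"offset": [0, 0, -0.29], "twist": 0}, {"offset": [0, 0, -0.305], "twist": 0}, {"offset": [0, 0, -0.31], "twist": 0}, {"offset": [0, 0, -0.31], "twist": 0}])

```text
t: 36.88
eef_pos: [0.5574, -0.4039, 0.0689]
eef_rot: [-0.165, 3.137, -0.002]
contact_force: [-7.2, 7.3, 15.2]
grip_width: -0.0
grip_force: 7.2
```

Call:
step_arm(increments=[{"offset": [0, 0, 0.12], "twist": 0}, {"offset": [0, 0, 0.25], "twist": 0}, {"offset": [0, 0, 0.31], "twist": 0}, {"offset": [-0.13, -0.01, 0.31], "twist": 0}, {"offset": [-0.267, -0.02, 0.31], "twist": 0}, {"offset": [-0.267, -0.02, 0.31], "twist": 0}, {"offset": [-0.267, -0.02, 0.31], "twist": 0}, {"offset": [-0.267, -0.02, 0.31], "twist": 0}])

```text
t: 37.55
eef_pos: [0.5043, -0.4082, 0.1284]
eef_rot: [-0.165, 3.136, -0.001]
contact_force: [0.3, 1.0, -0.2]
grip_width: 0.0005
grip_force: 0.0
```

Yellow is done. I'll press white again, lift, and check the lever while coming over it.

Call:
step_arm(increments=[{"offset": [0, 0, -0.15], "twist": 0}, {"offset": [0, 0, -0.22], "twist": 0}, {"offset": [0, 0, -0.25], "twist": 0}, {"offset": [0, 0, -0.27], "twist": 0}, {"offset": [0, 0, -0.29], "twist": 0}, {"offset": [0, 0, -0.305], "twist": 0}, {"offset": [0, 0, -0.31], "twist": 0}, {"offset": [0, 0, -0.31], "twist": 0}])

```text
t: 38.22
eef_pos: [0.5043, -0.4078, 0.0689]
eef_rot: [-0.166, 3.136, -0.001]
contact_force: [-6.4, 8.3, 16.3]
grip_width: -0.0004
grip_force: 8.3
```

Call:
step_arm(increments=[{"offset": [0, 0, 0.2], "twist": 0}, {"offset": [0, 0, 0.4], "twist": 0}, {"offset": [0, 0, 0.6], "twist": 0}, {"offset": [0, 0, 0.8], "twist": 0}, {"offset": [0, 0.2, 0.9], "twist": 0}, {"offset": [0.07, 0.4, 0.9], "twist": 0}, {"offset": [0.135, 0.5, 0.9], "twist": 0}, {"offset": [0.135, 0.5, 0.9], "twist": 0}])

```text
t: 38.88
eef_pos: [0.5333, -0.3042, 0.2482]
eef_rot: [-0.171, 3.134, -0.002]
contact_force: [0.2, 0.1, 0.1]
grip_width: 0.0001
grip_force: 0.0
```

Call:
step_arm(increments=[{"offset": [0, 0.2, 0], "twist": 0}, {"offset": [0, 0.4, 0], "twist": 0}, {"offset": [0, 0.6, 0], "twist": 0}, {"offset": [0, 0.6, 0], "twist": 0}, {"offset": [0, 0.6, 0], "twist": 0}, {"offset": [0, 0.6, 0], "twist": 0}], grip=0)

```text
t: 39.38
eef_pos: [0.5312, -0.1884, 0.2465]
eef_rot: [-0.166, 3.136, -0.002]
contact_force: [0.5, 0.4, -0.4]
grip_width: 0.0426
grip_force: 0.0
```

```bash
python3 st.py
```

```text
t 39.38 pos [ 0.5312 -0.1884  0.2465] yaw_y 96.0 tilt [ 0.001 -0.001 -1.   ] F [ 0.5  0.4 -0.4] w 0.0426 gf 0.0
```

Call:
step_arm(increments=[{"offset": [0, 0, -0.2], "twist": 0}, {"offset": [0, 0, -0.4], "twist": 0}, {"offset": [0, 0, -0.52], "twist": 0}, {"offset": [0, 0, -0.59], "twist": 0}, {"offset": [0, 0, -0.59], "twist": 0}, {"offset": [0, 0, -0.59], "twist": 0}])

```text
t: 39.88
eef_pos: [0.5305, -0.189, 0.1277]
eef_rot: [0.163, -3.136, -0.001]
contact_force: [-0.2, 0.2, 0.6]
grip_width: 0.0429
grip_force: 0.0
```

Call:
step_arm(increments=[{"offset": [0, 0, 0], "twist": 0}, {"offset": [0, 0, 0], "twist": 0}, {"offset": [0, 0, 0], "twist": 0}, {"offset": [0, 0, 0], "twist": 0}, {"offset": [0, 0, 0], "twist": 0}], grip=1, force=25)

```text
t: 40.3
eef_pos: [0.532, -0.189, 0.1297]
eef_rot: [-0.165, 3.134, -0.004]
contact_force: [1.6, -4.2, 6.2]
grip_width: 0.0242
grip_force: 24.8
```

Call:
step_arm(increments=[{"offset": [-0.055, -0.005, 0.012], "twist": 0}, {"offset": [-0.11, -0.01, 0.016], "twist": 0}, {"offset": [-0.166, -0.015, 0.012], "twist": 0}, {"offset": [-0.221, -0.02, 0], "twist": 0}, {"offset": [-0.273, -0.025, -0.021], "twist": 0}, {"offset": [-0.321, -0.03, -0.049], "twist": 0}, {"offset": [-0.351, -0.032, -0.071], "twist": 0}, {"offset": [-0.371, -0.034, -0.082], "twist": 0}])

```text
t: 40.97
eef_pos: [0.4572, -0.1956, 0.112]
eef_rot: [-0.164, 3.135, -0.003]
contact_force: [9.6, -3.6, 7.8]
grip_width: 0.024
grip_force: 25.9
```

Call:
step_arm(increments=[{"offset": [0, 0, 0], "twist": 0}, {"offset": [0, 0, 0], "twist": 0}, {"offset": [-0.01, -0.001, -0.005], "twist": 0}])

```text
t: 41.22
eef_pos: [0.4561, -0.1957, 0.1114]
eef_rot: [-0.165, 3.134, -0.003]
contact_force: [12.4, -2.1, 6.1]
grip_width: 0.0242
grip_force: 26.2
```

```bash
python3 st.py
```

```text
t 41.22 pos [ 0.4561 -0.1957  0.1114] yaw_y 96.0 tilt [ 0.003 -0.002 -1.   ] F [12.4 -2.1  6.1] w 0.0242 gf 26.2
```

The lever is at its stop, with a 12 N reaction. I'll release, lift clear and check.

Call:
step_arm(increments=[{"offset": [0, 0, 0], "twist": 0}, {"offset": [0, 0, 0], "twist": 0}, {"offset": [0, 0, 0], "twist": 0}, {"offset": [0, 0, 0], "twist": 0}], grip=0)

```text
t: 41.55
eef_pos: [0.4544, -0.1945, 0.1102]
eef_rot: [0.165, -3.136, -0.001]
contact_force: [0.2, 1.2, -0.5]
grip_width: 0.0426
grip_force: 0.0
```

Call:
step_arm(increments=[{"offset": [0, 0, 0.2], "twist": 0}, {"offset": [0, 0, 0.4], "twist": 0}, {"offset": [0, 0, 0.6], "twist": 0}, {"offset": [0.2, 0.05, 0.7], "twist": 0}, {"offset": [0.4, 0.08, 0.7], "twist": 0}, {"offset": [0.6, 0.1, 0.7], "twist": 0}, {"offset": [0.6, 0.1, 0.7], "twist": 0}, {"offset": [0.6, 0.1, 0.7], "twist": 0}])

```text
t: 42.22
eef_pos: [0.5756, -0.174, 0.2476]
eef_rot: [0.168, -3.133, -0.004]
contact_force: [0.6, -0.7, 0.3]
grip_width: 0.0426
grip_force: 0.0
```

Run:
```python
from m import *
from st import st; st()
snap("wrist","w26"); snap("top","t26"); snap("scene","s26")
P=[.5095-.0481,-.187-.0045,.1244]
print([proj(f,P).round(1) for f in("w26","t26","s26")])
for f in ("s26","t26"):
    for x in orange(f,20):
        p=onz(f,*x[0],.1)
        if .3<p[0]<.8 and abs(p[1])<.5: print(f,x[0],p.round(3))
A=cv2.resize(cv2.imread("pics/w26.png"),(400,300)); B=cv2.resize(cv2.imread("pics/s26.png")[120:260,110:410],(600,280),interpolation=3)
c=np.zeros((590,600,3),np.uint8); c[:280]=B; c[290:,:400]=A; cv2.imwrite("pics/c10.png",c)
```

```text
t 42.22 pos [ 0.5756 -0.174   0.2476] yaw_y 96.1 tilt [-0.004  0.003 -1.   ] F [ 0.6 -0.7  0.3] w 0.0426 gf 0.0
[array([268.4,  26.8]), array([361.6, 292.2]), array([205.1, 157. ])]
s26 [372.  155.7] [0.452 0.368 0.1  ]
s26 [348.4 159.9] [0.468 0.285 0.1  ]
s26 [294.  164.4] [0.482 0.101 0.1  ]
s26 [284.  175.4] [0.527 0.065 0.1  ]
s26 [370.3 173.4] [0.528 0.349 0.1  ]
s26 [347.1 177.5] [0.542 0.27  0.1  ]
s26 [294.3 182.2] [0.556 0.096 0.1  ]
s26 [394.6 182.4] [0.567 0.421 0.1  ]
t26 [109.7 228.1] [0.502 0.417 0.1  ]
t26 [123.7 252.2] [0.453 0.369 0.1  ]
t26 [159.5 252. ] [0.468 0.286 0.1  ]
t26 [237.8 260.5] [0.482 0.1   0.1  ]
```

View pics/c10.png

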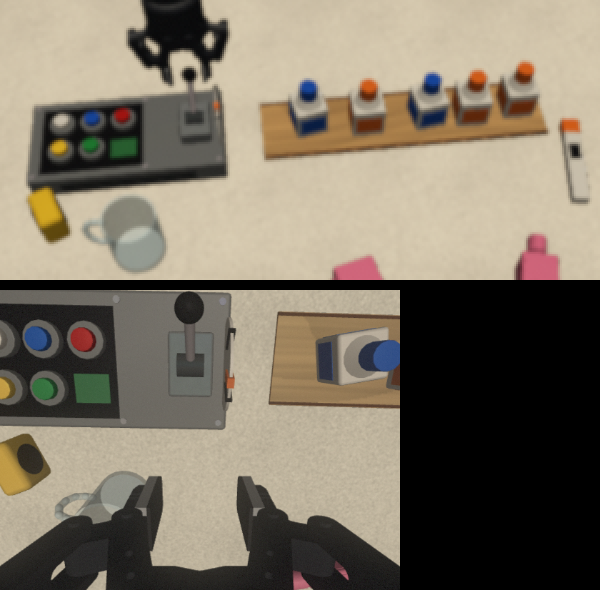

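The ball is at (189,308) in the wrist crop, within about 2 pixels along the lever's travel of where the closed stop should put it. All five bottles still stand, and the jug, tape measure and pen haven't moved. I'm handing in.

```bash
python3 -c "
from plant import arm
print(arm.finish_job())"
```

```text
the job is handed in; nothing more can be done
None
```

I handed the job in at about 42 s. All three orange-capped bottles stand on the lane beside the blue ones. I set the lever to the orange mark (about 0.98 rad measured, mark at 1.0), pressed white, green, blue, yellow and white right down, and pulled the lever back to its closed stop. The jug, pen and tape measure were not touched; no verdict came back.

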